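# Load and start the bench plate dryer

### The job

Load the bench dryer and set it going: draw the transit pin out of the sliding rack and hang it upright in the notch on the dryer's side, then pull the rack out to its stop. Stand every graphite plate on edge, one to a slot and fully down in it; graphite is brittle, so hold the plates with a light grip and do not ram them into the rack. Then push the rack fully home under the fan head and press the start button, leaving the other things on the bench where they are.

Things in the scene. Friction and masses are not known exactly. Their poses are not given: they have to be found in the camera images.
- dryer: Plate dryer, fixed, at the robot's left, its x axis within 0.2 rad of world +y: white base 300 x 152 mm, 40 mm high; fan head on two posts over its left end (x 50 to 160 mm, 136 to 181 mm up). Origin: middle of the base, on the bench; x along the rack travel, y to the side with pin and notch (nearest the robot), z up. Control box 70 x 50 mm, 45 mm high at (-85, -101) mm with the start button.
- rack (a joint): Travel of the sliding rack, m: 0 = fully home under the fan head (start, locked by the pin), 0.10 = pulled out to its stop, to the robot's right (dryer -x). Stays where left; friction of a few N.
- rack_handle (a point): Middle of the top edge of the rack's handle: upright black bar at its front end, 50 mm long in y, 10 mm thick in x, 35 mm high above the rack deck, which is 50 mm above the bench; so 85 mm up. Moves with the rack. Axes as the dryer's. Pinch it from above across its thickness.
- rack_slots (a point): Floor, middle of five slots, 50 mm up; moves with the rack, axes as the dryer's. Slots at x = -60, -30, 0, 30, 60 mm from here, 11 mm wide (x), across in y, between white teeth 40 mm long in y that rise straight 22 mm, then taper to a point at 31.5 mm above the slot floor. Rails 16 mm high at y = +-39.5 mm keep plates centred. Slot -60 is 65 mm from the handle.
- pin: Transit pin, at the start in the bore of the rack's side lug at dryer (-20, 60) mm. Black knob 24 mm diameter, 26 mm high, over a steel shaft 10 mm diameter, 42 mm long. Origin: centre of the knob's underside, which rests on the lug 50 mm above the bench; z up along the pin. Pulls straight up (no catch, 3 mm play).
- notch (a point): Centre of the parking notch, on top of the steel bracket on the dryer's +y side, 52 mm up. A U 14 mm wide (x), open to +y (mouth 16 mm to +y of here, closed end 16 mm to -y), above and below; axes as the dryer's. The shaft hangs in it, knob underside on the bracket, which is 8 mm thick.
- start_top (a point): Top centre of the round start button, 26 mm diameter, on the control box; press straight down about 6 mm (5 N).
- start (a joint): Start button, m pressed in: 0 released, 0.006 fully down; it springs back.
- plate1: Graphite plate, 64 x 64 mm, 8 mm thick, about 60 g, dark grey, grooved on one face, flat on the white paper mat at the robot's right (-y). Plates are alike; three to five are there (None if absent). Origin: its middle; z square to the face, x and y along the edges. Any edge may be down, either face forward. Brittle: grip under 50 N a finger, press it with under 50 N.
- plate2: Graphite plate, 64 x 64 mm, 8 mm thick, about 60 g, dark grey, grooved on one face, flat on the white paper mat at the robot's right (-y). Plates are alike; three to five are there (None if absent). Origin: its middle; z square to the face, x and y along the edges. Any edge may be down, either face forward. Brittle: grip under 50 N a finger, press it with under 50 N.
- plate3: Graphite plate, 64 x 64 mm, 8 mm thick, about 60 g, dark grey, grooved on one face, flat on the white paper mat at the robot's right (-y). Plates are alike; three to five are there (None if absent). Origin: its middle; z square to the face, x and y along the edges. Any edge may be down, either face forward. Brittle: grip under 50 N a finger, press it with under 50 N.
- plate4: Graphite plate, 64 x 64 mm, 8 mm thick, about 60 g, dark grey, grooved on one face, flat on the white paper mat at the robot's right (-y). Plates are alike; three to five are there (None if absent). Origin: its middle; z square to the face, x and y along the edges. Any edge may be down, either face forward. Brittle: grip under 50 N a finger, press it with under 50 N.
- plate5: Graphite plate, 64 x 64 mm, 8 mm thick, about 60 g, dark grey, grooved on one face, flat on the white paper mat at the robot's right (-y). Plates are alike; three to five are there (None if absent). Origin: its middle; z square to the face, x and y along the edges. Any edge may be down, either face forward. Brittle: grip under 50 N a finger, press it with under 50 N.
- petri: Round lidded dish, 64 mm diameter, 14 mm high, among the plates; leave alone.
- weigh_boat: Square white weighing boat, 58 mm, 14 mm high, on the far side between plates and dryer; leave alone.
- tip_box: Pipette-tip box, 89 x 129 mm, 68 mm high, beyond the plates; leave alone.
- beaker: Glass beaker, 68 mm diameter, 85 mm high, beyond the plates; leave alone.
- wash_bottle: White wash bottle, 60 mm diameter, 150 mm high, at the far side; leave alone.
- salt_jar: Jar, 56 mm diameter, 70 mm high, beyond the fan head on the left; leave alone.
- spatula: Spatula, 170 mm long, lying at the left; leave alone.
- brush: Brush, 160 mm long, lying at the right; leave alone.
Things that resemble listed ones, but are neither listed nor needed, are in the scene too. What is shaped like the plate1 but turquoise is not meant.

How it is judged (in metres and radians):
On the way, in this order (a step that is already met when the one before it is completed fails the run):
1. the transit pin hangs upright in the notch (x of pin in the frame of notch between -0.006 and 0.006 m and y of pin in the frame of notch between -0.014 and 0.012 m and z of pin in the frame of notch between -0.004 and 0.004 m and angle between pin's own z axis and vertical below 0.15 rad and linear speed of pin below 0.03 m/s), for 0.2 s.
2. the rack is pulled out to its stop (value of joint rack above 0.092 m), for 0.2 s.
3. every plate stands on edge in a slot of the drawn-out rack (x of plate1 in the frame of rack_slots between -0.068 and 0.068 m and y of plate1 in the frame of rack_slots between -0.015 and 0.015 m and z of plate1 in the frame of rack_slots between 0.028 and 0.036 m and angle between the z axis of each of plate1, plate2, plate3, plate4, plate5 and the x axis of rack_slots, either way round below 0.25 rad and linear speed of each of plate1, plate2, plate3, plate4, plate5 below 0.03 m/s and x of plate2 in the frame of rack_slots between -0.068 and 0.068 m and y of plate2 in the frame of rack_slots between -0.015 and 0.015 m and z of plate2 in the frame of rack_slots between 0.028 and 0.036 m and x of plate3 in the frame of rack_slots between -0.068 and 0.068 m and y of plate3 in the frame of rack_slots between -0.015 and 0.015 m and z of plate3 in the frame of rack_slots between 0.028 and 0.036 m and x of plate4 in the frame of rack_slots between -0.068 and 0.068 m and y of plate4 in the frame of rack_slots between -0.015 and 0.015 m and z of plate4 in the frame of rack_slots between 0.028 and 0.036 m and x of plate5 in the frame of rack_slots between -0.068 and 0.068 m and y of plate5 in the frame of rack_slots between -0.015 and 0.015 m and z of plate5 in the frame of rack_slots between 0.028 and 0.036 m and value of joint rack above 0.06 m), for 0.2 s.
4. the rack is pushed fully home (value of joint rack below 0.005 m), for 0.2 s.
5. the start button is pressed (value of joint start above 0.004 m), for 0.02 s.
At the end, for the whole second after the job is handed in: Pin upright in the notch, knob on the bracket (within 4 mm); every plate present stands on edge in a slot, fully down (centre 28 to 36 mm above its floor), lean under 0.25 rad, within 15 mm of the centre line; rack home within 5 mm; button pressed and released; all at rest (all of step 1 and x of plate1 in the frame of rack_slots between -0.068 and 0.068 m and y of plate1 in the frame of rack_slots between -0.015 and 0.015 m and z of plate1 in the frame of rack_slots between 0.028 and 0.036 m and angle between the z axis of each of plate1, plate2, plate3, plate4, plate5 and the x axis of rack_slots, either way round below 0.25 rad and linear speed of each of plate1, plate2, plate3, plate4, plate5 below 0.1 m/s and x of plate2 in the frame of rack_slots between -0.068 and 0.068 m and y of plate2 in the frame of rack_slots between -0.015 and 0.015 m and z of plate2 in the frame of rack_slots between 0.028 and 0.036 m and x of plate3 in the frame of rack_slots between -0.068 and 0.068 m and y of plate3 in the frame of rack_slots between -0.015 and 0.015 m and z of plate3 in the frame of rack_slots between 0.028 and 0.036 m and x of plate4 in the frame of rack_slots between -0.068 and 0.068 m and y of plate4 in the frame of rack_slots between -0.015 and 0.015 m and z of plate4 in the frame of rack_slots between 0.028 and 0.036 m and x of plate5 in the frame of rack_slots between -0.068 and 0.068 m and y of plate5 in the frame of rack_slots between -0.015 and 0.015 m and z of plate5 in the frame of rack_slots between 0.028 and 0.036 m and value of joint rack below 0.005 m and value of joint start below 0.002 m); the robot touches nothing.
It fails at once if a plate squeezed by the fingers with more than 110 N in all (55 N a finger) (contact force between any of plate1, plate2, plate3, plate4, plate5 and the fingers above 110 N).
It fails at once if a plate rammed against the dryer or its rack with more than 60 N (contact force between any of plate1, plate2, plate3, plate4, plate5 and dryer above 60 N).
It fails at once if one of the other bench things pushed more than 40 mm from its place (distance of any of petri, weigh_boat, tip_box, beaker, wash_bottle, salt_jar, spatula, brush from where it was at the start of the episode above 0.04 m).
Of plate1, plate2, plate3, plate4, plate5 only 3 to 5 are there at a start; the rules pass over those that are not, and their reading is None.
At some moment in a run one of plate1, plate2, plate3, plate4, plate5 may be knocked a few centimetres aside while the robot is not near it.
It also fails if it takes over 210 s, if anything falls off the work surface, if the arm or the gripper's body presses on something with over 40 N, if the wrist force passes 120 N, or if a joint passes its speed limit or range.

### The arm

A 6-joint arm with a two-finger parallel gripper is mounted at the origin on the work surface. World frame = base frame: x ahead of the robot, y to its left, z up, the work surface at z = 0. Lengths are in m, angles in degrees, forces in N, time in s.
With the tool pointing down it reaches from about 0.3 to 0.75 m from the base axis. Payload 8.5 kg.
Tool frame: the origin (TCP) lies midway between the tips of the shut fingers; the grasp point (between the pads) lies grasp_offset behind it (grasp_offset is the distance from the TCP to the grasp point, in m); z points along the fingers, y is the line along which they close (so a half turn about z gives the same grasp; the last joint's range is limited). The gripper opens to 85 mm and grips with 20 to 120 N. Pads are 22 mm wide; open, the fingers measure 114 mm over their backs; the gripper's body (76 mm by 85 mm) begins 54 mm behind the grasp point. The pads swing forward as they close: fully open they stand 13 mm farther back than shut.
Start: joints at [56.648, 21.807, 74.336, -0, 83.858, -12.336], TCP at [0.197, 0.513, 0.231] pointing down, gripper open.
Joint ranges: [-178.18, 178.18], [-50.72, 133.34], [12.68, 142.11], [-81.47, 261.47], [9.98, 163.14], [-165.26, 165.26]. Speed limits (degrees/s): [136.94, 136.94, 180, 180, 180, 180].

### API

Orientations are given as a 3x3 rotation matrix whose columns are the frame's x, y, z axes.
In Python, from rig import observe, get_image, camera_params, close_job, grasp_offset gives the robot as it stands.
- The arm moves only by the shell command python3 -m handwheel 'ROWS' [OPENING] [FORCE]. ROWS is JSON, a list of rows, each a list of 2 entries, a list of its own where there are three numbers: the shift along the tool's x, y, z as a fraction of full scale, then the turn, a rotation vector about the tool's x, y, z as a fraction of full scale. In form: [[[dx, dy, dz], [ax, ay, az]], ...]. A call has 1 to 10 rows; each row is the pose to reach, as a shift and turn from the pose commanded when the call began, along the tool's axes at that moment, turning the shorter way round; what a row does not reach only later rows make up. Full scale, the value 1, is 0.5 m for a shift and pi rad for a turn. A row lasts 1/10 s, in which the tool goes at most 50 mm and 8.59 degrees, less where a joint would pass 70% of its speed; a pose out of reach is approached as far as the arm can. A call with a number of a shift or a turn outside -1 to 1 is refused whole. A call with a gripper value outside its range is refused whole. OPENING is the opening, from 0 (shut) to 1 (fully open), set as the call begins (- or left out, the last holds). The fingers move at their own pace and stop on an object; FORCE is the grip in N (left out, the last holds). Time passes only in rows, so rows that repeat a pose let the fingers close. It gives the time, the measured TCP pose, the force, the opening and the grip force at its end, in the units of the state.
- observe(): the state, without advancing time (a new reading comes with each control period).
- get_image(name): name is "scene" or "side" or "wrist"; returns (picture, depth): 400x640x3 uint8, red, green, blue; 400x640 float32, m along the optical axis (not along the pixel's ray), 0 where there is no reading.
- camera_params(name): a dict with "K" (3x3 intrinsics, pixels), "R" (3x3) and "t" (3): a world point X has camera coordinates R X + t. Camera axes: x right, y down, z forward; pixel columns grow to the right and rows downward; lengths in m; the calibration is good to about 2 mm. A picture is of the moment at which its call begins: read the wrist's pose just before it. camera_params takes no time and is no camera call; for the wrist camera it gives the pose at the moment of the call.
- close_job(): hands the job in; it is judged then, once.
The state is a dict: "time_s": time; "q": joint angles; "qvel": joint speeds; "joint_efforts": joint torques, N m; "position": TCP position; "tool_rot": TCP orientation; "ft_force": force on the tool from outside, world axes, zero at the start; "wrist_torque": the same for the moment, N m; "grip_width": finger opening in m; "gripper_force": force on a finger pad.
Only numpy, scipy, OpenCV 4.12 (cv2) and the standard library are available. Lean on these libraries where they do the work, as an engineer would, in place of code of your own. Each camera call takes 0.05 s, during which the arm holds its last target. There are 200 camera calls.

## Working session

There is one attempt and no reset: what is moved stays moved. The work goes in short steps, Python scripts to look and compute and a shell command to move; the robot and the scene stay as the last step left them, time stands still between calls to the robot, and variables do not carry over. Pictures are saved under pics/ and viewed, at most 14 in all, crops included, and the job is handed in when it is done.

```bash
ls; mkdir -p pics; python3 - <<'E'
from rig import *
import cv2,numpy as np
print(observe()); print(grasp_offset)
for n in("scene","side","wrist"):
    c=camera_params(n); im,d=get_image(n); cv2.imwrite(f"pics/{n}0.png",im[:,:,::-1]); np.savez(f"pics/{n}0.npz",im=im,d=d,**c); print(n,c, (d==0).mean())
E
```

```text
pics
{'time_s': 0.0, 'q': array([ 5.66473005e+01,  2.18421119e+01,  7.43856529e+01, -7.79513388e-05,
        8.38561737e+01, -1.23367569e+01]), 'qvel': array([-0.13631695,  0.03826208, -0.08421975,  0.05888141, -0.08643819,
       -0.10051417]), 'joint_efforts': array([-9.16184254e-04, -4.48458731e+01, -2.31280017e+01, -2.82376577e-04,
        4.72740692e-03,  1.00219148e-05]), 'position': array([0.19709416, 0.51316342, 0.23069596]), 'tool_rot': array([[-9.33480601e-01,  3.58626993e-01, -8.04316049e-04],
       [ 3.58627759e-01,  9.33479850e-01, -1.22446366e-03],
       [ 3.11687106e-04, -1.43146313e-03, -9.99998927e-01]]), 'ft_force': array([ 0.94256609, -0.15095366, -0.56450259]), 'wrist_torque': array([0.00284138, 0.00196935, 0.010271  ]), 'gripper_force': 0.0, 'grip_width': 0.08574332595281364}
0.0187
scene {'K': array([[377.27546471,   0.        , 323.86499062],
       [  0.        , 377.27546471, 200.40111893],
       [  0.        ,   0.        ,   1.        ]]), 'R': array([[ 0.2139103 ,  0.97677581,  0.01230443],
       [ 0.76901279, -0.16061688, -0.61872575],
       [-0.6023
[... 201 characters left out ...]
03.07977959],
       [  0.        ,   0.        ,   1.        ]]), 'R': array([[ 0.79171262, -0.6107825 , -0.01165652],
       [-0.47158176, -0.59892489, -0.64722456],
       [ 0.38833205,  0.51791285, -0.76221027]]), 't': array([-0.43354988,  0.26085644,  1.18532907])} 0.00418359375
wrist {'K': array([[347.44820811,   0.        , 319.598506  ],
       [  0.        , 347.44820811, 198.97541618],
       [  0.        ,   0.        ,   1.        ]]), 'R': array([[ 3.59048929e-01,  9.33318539e-01,  6.09351668e-04],
       [ 8.84587923e-01, -3.40510256e-01,  3.18680046e-01],
       [ 2.97637486e-01, -1.13882704e-01, -9.47862151e-01]]), 't': array([-0.55020759, -0.04091789,  0.37998046])} 0.003875
```

View pics/scene0.png

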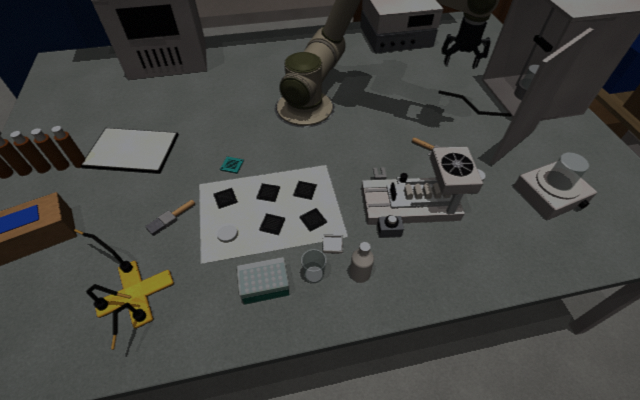

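View pics/side0.png

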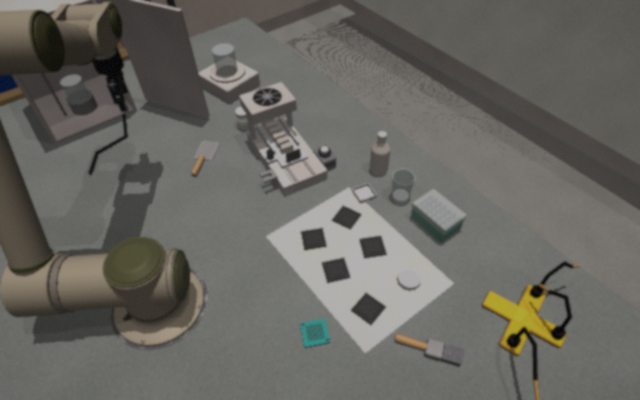

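View pics/wrist0.png

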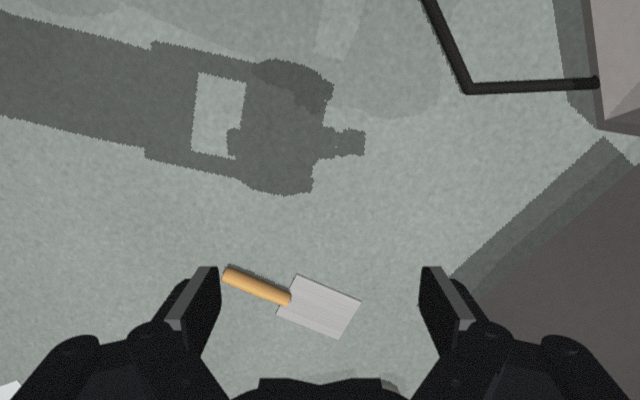

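Scene view: five dark plates on the mat at scene pixels (226,198), (268,192), (305,190), (272,224) and (313,219). The turquoise look-alike is at (232,164). Dryer is around (412,200), with the pin knob at (403,177), the bracket at (380,172), the handle at (393,190) and the button at (391,222). I'll localise these roughly, then move the wrist camera over the dryer.

```bash
cat > h.py <<'E'
from rig import *
import cv2,numpy as np
from scipy.spatial.transform import Rotation as Rn
def shot(n,f):
    c=camera_params(n); im,d=get_image(n); cv2.imwrite(f"pics/{f}.png",im[:,:,::-1]); np.savez(f"pics/{f}.npz",im=im,d=d,**c); return load(f)
def load(f): return dict(np.load(f"pics/{f}.npz"))
def ray(c,uv):
    uv=np.atleast_2d(np.asarray(uv,float)); r=np.c_[uv,np.ones(len(uv))]@np.linalg.inv(c["K"]).T
    return -c["R"].T@c["t"], r@c["R"]
def plane(c,uv,z):
    o,r=ray(c,uv); return o+r*((z-o[2])/r[:,2])[:,None]
def proj(c,X):
    p=np.atleast_2d(X)@c["R"].T+c["t"]; p=p@c["K"].T; return p[:,:2]/p[:,2:]
def cloud(c):
    v,u=np.indices(c["d"].shape); o,r=ray(c,np.c_[u.ravel(),v.ravel()])
    return (o+r*c["d"].ravel()[:,None]).reshape(*c["d"].shape,3)
def tri(obs):   # obs: list of (cam, uv) -> point, residual
    A=np.zeros((3,3));b=np.zeros(3);L=[]
    for c,uv in obs:
        o,r=ray(c,uv); r=r[0]/np.linalg.norm(r[0]); P=np.eye(3)-np.outer(r,r); A+=P;b+=P@o;L.append((P,o))
    X=np.linalg.solve(A,b); return X,[float(np.linalg.norm(P@(X-o))) for P,o in L]
def down(a):    # tool down, tool y axis (closing) at angle a deg in world
    a=np.radians(a); y=np.array([np.cos(a),np.sin(a),0]); z=np.array([0,0,-1.]); return np.c_[np.cross(y,z),y,z]
def go(p,R,p0=None,R0=None):  # shift/turn in units, from the given or measured pose
    s=observe(); p0=s["position"] if p0 is None else p0; R0=s["tool_rot"] if R0 is None else R0
    return np.round(R0.T@(np.asarray(p)-p0)/.5,4).tolist(), np.round(Rn.from_matrix(R0.T@R).as_rotvec()/np.pi,4).tolist()
E
python3 - <<'E'
from h import *
s=load("scene0");P=cloud(s)
for n,(u,v) in dict(pin=(403,177),brk=(380,172),hnd=(393,190),btn=(391,222),boxtop=(399,228),p1=(226,198),p2=(268,192),p3=(305,190),p4=(272,224),p5=(313,219),turq=(232,164),petri=(228,233),boat=(333,243),tip=(262,275),fan=(457,165),mat=(240,215)).items(): print(n,P[v,u].round(3))
w=load("wrist0"); T=observe(); print("cam in tool",T["tool_rot"].T@(-w["R"].T@w["t"]-T["position"]),(w["R"]@T["tool_rot"]).round(3))
E
```

```text
pin [0.509 0.228 0.078]
brk [0.407 0.194 0.001]
hnd [0.56  0.176 0.086]
btn [0.659 0.14  0.064]
boxtop [0.675 0.162 0.049]
p1 [ 0.42  -0.337  0.007]
p2 [ 0.424 -0.2    0.009]
p3 [ 0.439 -0.078  0.007]
p4 [ 0.555 -0.204  0.008]
p5 [ 0.563 -0.076  0.009]
turq [ 0.27  -0.308  0.007]
petri [ 0.564 -0.338  0.014]
boat [ 0.654 -0.033 -0.002]
tip [ 0.754 -0.251  0.069]
fan [0.585 0.345 0.187]
mat [ 0.494 -0.298  0.001]
cam in tool [ 8.20528866e-02  7.64367366e-05 -1.42655353e-01] [[-0.     1.    -0.002]
 [-0.948 -0.001 -0.319]
 [-0.319  0.001  0.948]]
```

```bash
python3 - <<'E'
from h import *
print(go([.42,.17,.28],down(90)))
print(go([.42,.27,.28],down(90),np.array([.42,.17,.28]),down(90)))
E
```

```text
([-0.6623, -0.481, -0.0979], [-0.0003, -0.0001, -0.1168])
([0.0, 0.2, 0.0], [0.0, 0.0, 0.0])
```

```bash
python3 -m handwheel '[[[-0.662,-0.481,-0.098],[0,0,-0.1168]],[[-0.662,-0.481,-0.098],[0,0,-0.1168]],[[-0.662,-0.481,-0.098],[0,0,-0.1168]],[[-0.662,-0.481,-0.098],[0,0,-0.1168]],[[-0.662,-0.481,-0.098],[0,0,-0.1168]],[[-0.662,-0.481,-0.098],[0,0,-0.1168]],[[-0.662,-0.481,-0.098],[0,0,-0.1168]],[[-0.662,-0.481,-0.098],[0,0,-0.1168]],[[-0.662,-0.481,-0.098],[0,0,-0.1168]],[[-0.662,-0.481,-0.098],[0,0,-0.1168]]]'
python3 -m handwheel '[[[-0.662,-0.481,-0.098],[0,0,0]]]' >/dev/null --help 2>&1 | head -3
python3 - <<'E'
from h import *
s=observe();print(s["position"],s["qvel"].round(2)); shot("wrist","w1"); print(go([.42,.17,.28],down(90)))
E
```

```text
time_s: 1.15
position: [0.4213, 0.1681, 0.2803]
tool_rot: [[-1.0, 0.004, 0.0], [0.004, 1.0, -0.0], [-0.0, -0.0, -1.0]]
ft_force: [0.2, -0.1, 0.5]
grip_width: 0.0853
gripper_force: 0.0
[0.42129663 0.16814147 0.28028015] [ 4.   -0.63  1.68  0.86 -0.01  2.66]
([0.0006, 0.0011, 0.0002], [0.0, -0.0002, -0.0007])
```

View pics/w1.png

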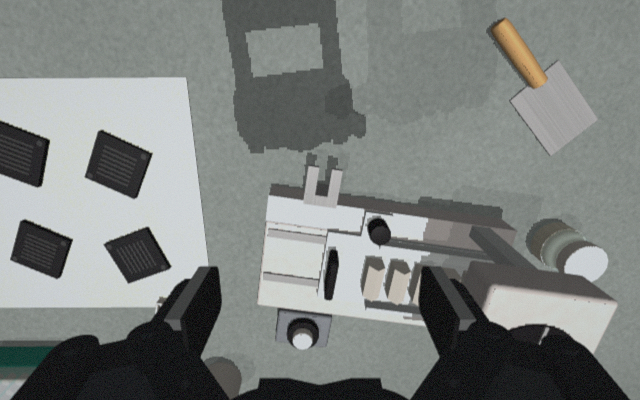

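View w1: notch U at about (322,183), pin knob (379,230), handle (332,275), teeth (372–420,275), button (302,335). I'll take a second wrist view from another place for stereo.

```bash
python3 -m handwheel '[[[0.04,0.16,0],[0,0,0]],[[0.04,0.16,0],[0,0,0]],[[0.04,0.16,0],[0,0,0]],[[0.04,0.16,0],[0,0,0]],[[0.04,0.16,0],[0,0,0]],[[0.04,0.16,0],[0,0,0]]]' | head -2
python3 - <<'E'
from h import *
s=observe();print(s["position"],s["qvel"].round(2)); c=shot("wrist","w2")
im=cv2.resize(c["im"][140:390,120:520,::-1],None,fx=2,fy=2,interpolation=cv2.INTER_CUBIC); cv2.imwrite("pics/w2c.png",im)
a=load("w1");cv2.imwrite("pics/w1c.png",cv2.resize(a["im"][150:360,250:450,::-1],None,fx=3,fy=2.8,interpolation=cv2.INTER_CUBIC)) 
E
```

```text
time_s: 1.8
position: [0.4, 0.2497, 0.2803]
[0.39996837 0.24971525 0.28030105] [-0.42  0.   -0.09  0.02  0.01  0.14]
```

View pics/w2c.png

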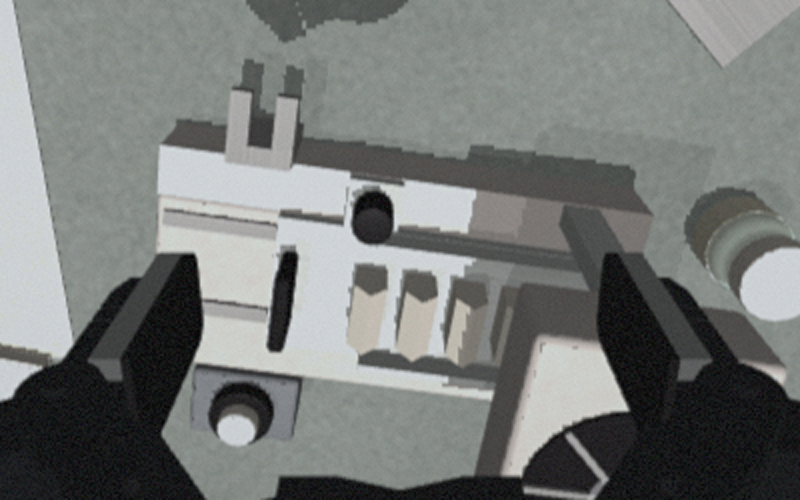

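```bash
python3 - <<'E'
from h import *
for f in("w1","w2"):
    c=load(f);P=cloud(c);g=c["im"].max(2);H=P[...,2]
    print(f)
    def comp(m,near,name,r=.05):
        m=(m&(np.hypot(P[...,0]-near[0],P[...,1]-near[1])<r)).astype(np.uint8)
        n,l,s,_=cv2.connectedComponentsWithStats(m); 
        if n<2: print(name,"none");return
        k=1+s[1:,4].argmax(); q=l==k; X=P[q]; z=np.median(X[:,2])
        uv=np.argwhere(q)[:,::-1]; W=plane(c,uv,z)[:,:2].astype(np.float32)
        (cx,cy),(w,h),a=cv2.minAreaRect(W*1000); print(name,len(X),"z",z.round(4),"rect",round(cx,1),round(cy,1),round(w,1),round(h,1),round(a,1),"circ",[np.round(np.array(x)*1000,1).tolist() for x in cv2.minEnclosingCircle(W)])
    comp((g<70)&(H>.068)&(H<.082),(.509,.228),"knob top")
    comp((g<70)&(H>.080)&(H<.09),(.56,.176),"handle top")
    comp((H>.047)&(H<.056),(.45,.165),"bracket",.035)
    comp((H>.057)&(H<.08),(.659,.14),"button",.03)
    comp((H>.035)&(H<.043)&(g>120),(.5,.1),"base",.2)
E
```

```text
w1
knob top 371 z 0.076 rect 496.6 233.7 26.4 21.9 27.4 circ [[496.5, 233.8], 13.4]
handle top 330 z 0.0848 rect 548.5 180.5 9.7 50.6 81.3 circ [[548.7, 181.3], 25.4]
bracket 986 z 0.0521 rect 449.3 171.4 38.0 45.1 81.0 circ [[449.5, 171.3], 28.8]
button 497 z 0.0657 rect 641.8 145.7 36.9 35.9 81.8 circ [[639.8, 146.0], 20.1]
base 7719 z 0.0402 rect 550.1 180.8 169.2 152.2 81.3 circ [[548.0, 178.7], 110.9]
w2
knob top 345 z 0.076 rect 495.4 234.6 21.1 25.9 89.7 circ [[495.6, 235.0], 13.3]
handle top 296 z 0.0847 rect 548.4 182.0 8.9 50.9 80.9 circ [[548.6, 183.1], 25.6]
bracket 980 z 0.052 rect 449.3 171.7 38.5 45.4 81.0 circ [[449.3, 171.7], 29.4]
button 475 z 0.0653 rect 640.0 147.3 37.3 36.8 18.9 circ [[640.7, 147.2], 19.9]
base 5999 z 0.0401 rect 549.1 179.9 164.9 154.0 82.2 circ [[548.2, 178.8], 110.8]
```

```bash
cat >> h.py <<'E'
YAW=81.2
a=np.radians(YAW); DX=np.array([np.cos(a),np.sin(a)]); DY=np.array([-np.sin(a),np.cos(a)])
O=np.array([.5485,.1815])+DX*.0645       # dryer origin (from handle and pin)
def dry(p): q=np.asarray(p)[...,:2]-O; return np.stack([q@DX,q@DY],-1)*1000
def wor(x,y): return O+DX*x/1000+DY*y/1000
E
python3 - <<'E'
from h import *
for f in("w1","w2"):
    c=load(f);P=cloud(c);D=dry(P);H=P[...,2]
    b=(abs(H-.052)<.003)&(D[...,1]>78)&(D[...,1]<130)&(D[...,0]>-120)&(D[...,0]<-30)
    q=D[b]; print(f,"bracket",q.min(0).round(1),q.max(0).round(1))
    for y0,y1 in((96,104),(104,112)):
        r=np.sort(q[(q[:,1]>y0)&(q[:,1]<y1)][:,0]); k=np.diff(r).argmax(); print(y0,"U from",r[k].round(1),r[k+1].round(1),"outer",r[0].round(1),r[-1].round(1))
    xs=q[:,0]; m=(r[k]+r[k+1])/2; t=q[abs(xs-m)<4]; print("U mid",m.round(1),"closed end y",t[:,1].max().round(1))
    knob=P[(abs(H-.076)<.002)&(np.hypot(D[...,0]+20,D[...,1]-60)<20)]; print("knob",dry(knob.mean(0)).round(1))
    bt=(H>.055)&(np.hypot(P[...,0]-.641,P[...,1]-.146)<.03); print("btn",np.percentile(H[bt],[5,50,95]).round(4)); t=P[bt&(H>.064)]; print(t.mean(0).round(4),dry(t.mean(0)).round(1))
    base=D[(abs(H-.04)<.002)&(abs(D[...,0])<170)&(abs(D[...,1])<90)]; print("base",base.min(0).round(1),base.max(0).round(1))
    te=D[(H>.075)&(H<.083)&(abs(D[...,1])<25)&(D[...,0]>-40)]; print("teeth x hist",np.histogram(te[:,0],np.arange(-20,120,5))[0])
    for z0,z1 in ((.048,.052),(.06,.068)):
        l=D[(H>z0)&(H<z1)&(abs(D[...,0]+20)<40)&(D[...,1]>30)&(D[...,1]<76)]; print("z",z0,len(l),l.min(0).round(1),l.max(0).round(1), np.percentile(l,[5,95],axis=0).round(0).tolist())
s=observe();print(s["time_s"])
for p,q in(((*wor(-20,60),.14),None),): print(go(p,down(YAW)), p)
E
```

```text
w1 bracket [-108.7   78. ] [-70.6 118. ]
96 U from -96.8 -82.7 outer -108.5 -70.7
104 U from -96.7 -82.7 outer -108.5 -70.6
U mid -89.7 closed end y 86.1
knob [-20.2  58.4]
btn [0.0559 0.0589 0.068 ]
[0.6454 0.1457 0.0669] [ -85.1 -101.2]
base [-149.8  -85.5] [150.7  86.2]
teeth x hist [176 107  36   0   0  59 185 101  34   0   1  25   3   0   0   0   0   0
   0   7   1   0   0   0   0   0   0]
z 0.048 689 [-59.8  30. ] [18.6 74. ] [[-56.0, 31.0], [-4.0, 73.0]]
z 0.06 240 [-31.6  36.9] [19.9 69.8] [[-30.0, 38.0], [18.0, 69.0]]
w2 bracket [-108.9   78. ] [-70.5 118.2]
96 U from -96.5 -82.4 outer -108.3 -70.6
104 U from -96.5 -82.5 outer -108.6 -70.5
U mid -89.5 closed end y 86.4
knob [-19.8  58.7]
btn [0.0559 0.0586 0.0677]
[0.6454 0.146  0.0668] [ -84.7 -101.2]
base [-150.1  -89.2] [150.5  86. ]
teeth x hist [140 127  45   0   0  46 147 117  44   0   0  51 159 107  37   0   0  23
   0   0   0   0   0   0   0   0   0]
z 0.048 627 [-59.8  30.1] [19.7 74.4] [[-56.0, 31.0], [1.0, 73.0]]
z 0.06 250 [-31.4  36.9] [19.7 69.8] [[-27.0, 38.0], [18.0, 69.0]]
1.85
([-0.192, -0.0298, 0.2806], [-0.0, -0.0, 0.0486]) (np.float64(0.4960141668278466), np.float64(0.23465531315141389), 0.14)
```

Dryer frame fits to about 1 mm: button (-85,-101), notch (-89.6, 102), base ±150, heights 52/76/85 mm as described. Grasp the pin next.

```bash
python3 -m handwheel '[[[-0.192,-0.03,0.28],[0,0,0.0486]],[[-0.192,-0.03,0.28],[0,0,0.0486]],[[-0.192,-0.03,0.28],[0,0,0.0486]],[[-0.192,-0.03,0.28],[0,0,0.0486]],[[-0.192,-0.03,0.28],[0,0,0.0486]],[[-0.192,-0.03,0.28],[0,0,0.0486]],[[-0.192,-0.03,0.28],[0,0,0.0486]]]' 0.6 40 | grep -v rot
python3 -m handwheel '[[[0,0,0.08],[0,0,0]],[[0,0,0.12],[0,0,0]],[[0,0,0.15],[0,0,0]],[[0,0,0.17],[0,0,0]],[[0,0,0.17],[0,0,0]]]'
python3 -c "
from h import *
print(dry(observe()['position']))"
```

```text
time_s: 2.55
position: [0.4959, 0.2354, 0.142]
ft_force: [0.3, -0.5, 0.6]
grip_width: 0.051
gripper_force: 0.0
time_s: 3.05
position: [0.4956, 0.2353, 0.0554]
tool_rot: [[-0.988, 0.152, -0.0], [0.152, 0.988, -0.0], [0.0, -0.0, -1.0]]
ft_force: [-0.1, -1.1, 0.4]
grip_width: 0.0511
gripper_force: 0.0
[-19.39933149  60.55455252]
```

```bash
python3 -m handwheel '[[[0,0,0],[0,0,0]],[[0,0,0],[0,0,0]],[[0,0,0],[0,0,0]],[[0,0,0],[0,0,0]],[[0,0,0],[0,0,0]]]' 0 40 | grep -v rot
python3 -m handwheel '[[[0,0,-0.03],[0,0,0]],[[0,0,-0.07],[0,0,0]],[[0,0,-0.12],[0,0,0]],[[0,0,-0.12],[0,0,0]]]'
python3 - <<'E'
from h import *
s=observe();print(dry(s['position'])); c=shot("side","s1"); shot("scene","c1")
P=cloud(c);D=dry(P);H=P[...,2];g=c["im"].max(2)
o=np.array([*wor(-20,60),.1]); uv=proj(c,o)[0]; print(uv)
u,v=uv.round().astype(int); cv2.imwrite("pics/s1c.png",cv2.resize(c["im"][v-60:v+60,u-80:u+80,::-1],None,fx=5,fy=5))
E
```

```text
time_s: 3.55
position: [0.4965, 0.2354, 0.0566]
ft_force: [-2.4, 0.0, 6.6]
grip_width: 0.0222
gripper_force: 39.0
time_s: 3.95
position: [0.4974, 0.2356, 0.1185]
tool_rot: [[-0.988, 0.152, 0.006], [0.152, 0.988, 0.001], [-0.006, 0.002, -1.0]]
ft_force: [0.2, 0.1, -0.9]
grip_width: 0.0224
gripper_force: 39.2
[-18.85558194  58.78166737]
[267.27030265 145.64640811]
```

View pics/s1c.png

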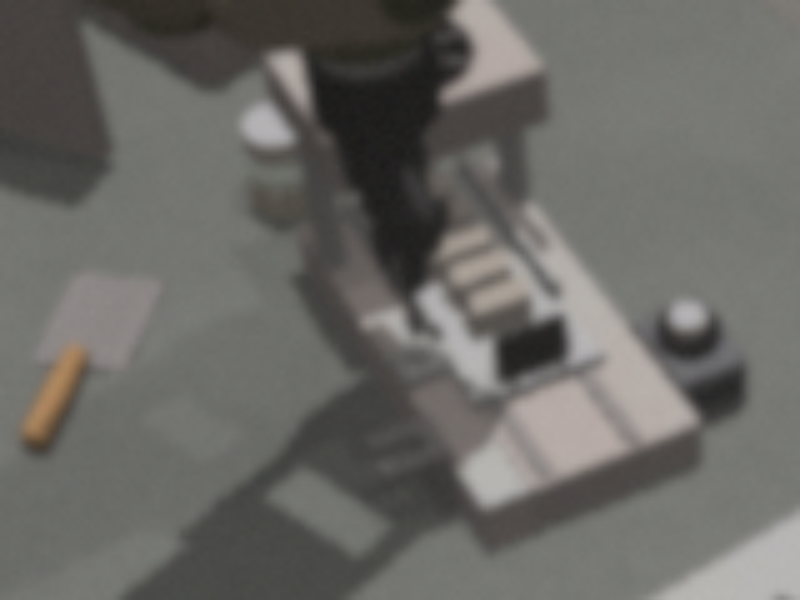

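```bash
python3 -m handwheel '[[[0,0,0],[0,0,0]],[[0,0,0],[0,0,0]]]' | grep pos
python3 - <<'E'
from h import *
s=observe();print(s['position'],dry(s['position'])); print(go([*wor(-89.6,102.7),.116],down(YAW)))
E
```

```text
position: [0.4955, 0.2351, 0.1143]
[0.49553571 0.23508142 0.11433004] [-19.65210068  60.53800907]
([0.0845, -0.1398, -0.0031], [-0.0002, -0.0006, 0.0003])
```

```bash
python3 -m handwheel '[[[0.0845,-0.14,-0.004],[0,0,0]],[[0.0845,-0.14,-0.004],[0,0,0]],[[0.0845,-0.14,-0.004],[0,0,0]],[[0.0845,-0.14,-0.004],[0,0,0]],[[0.0845,-0.14,-0.004],[0,0,0]],[[0.0845,-0.14,-0.004],[0,0,0]]]' | grep pos
python3 - <<'E'
from h import *
s=observe();print(dry(s['position']),s['position']); c=shot("wrist","w3"); k=shot("scene","c2")
u,v=proj(k,[*wor(-89.6,102.2),.1])[0].round().astype(int)
A=cv2.resize(k["im"][v-30:v+30,u-40:u+40],(480,360),interpolation=cv2.INTER_CUBIC)
B=c["im"][200:400,220:460]; B=cv2.resize(B,(320,267)); B=cv2.copyMakeBorder(B,0,93,0,0,cv2.BORDER_CONSTANT)
cv2.imwrite("pics/m1.png",np.hstack([A,B])[:,:,::-1])
E
```

```text
position: [0.4441, 0.1729, 0.1171]
[-88.92950926 101.88531399] [0.44407667 0.17294508 0.11709718]
```

View pics/m1.png

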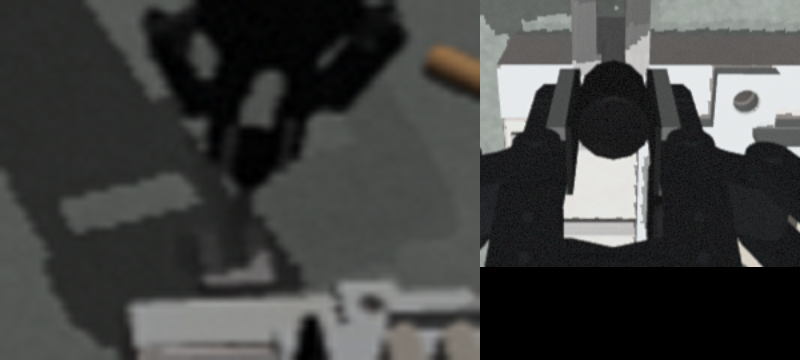

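View m1: the pin hangs upright between the pads (scene crop ~(245,190)), and the lug bore is empty. Next, check the knob's offset along the pads, then lower.

```bash
python3 - <<'E'
from h import *
c=load("w3");P=cloud(c);g=c["im"].max(2);D=dry(P)
m=(np.hypot(D[...,0]+89,D[...,1]-102)<20)&(P[...,2]>.125)&(P[...,2]<.145)&(g<70)
m[:, :295]=0; m[:,345:]=0
X=P[m];print(len(X)); print(np.histogram(X[:,2],8)); t=X[X[:,2]>.133]; print(np.median(t[:,2]),dry(t).min(0),dry(t).max(0),dry(t.mean(0)))
s=observe();print(s["position"],go([*wor(-89.6,102.2),.0586],down(YAW)))
E
```

```text
2597
(array([  96,   88,   88,   99,   97,  129, 1325,  675]), array([0.12504035, 0.12670871, 0.12837706, 0.13004542, 0.13171378,
       0.13338213, 0.13505049, 0.13671884, 0.1383872 ]))
0.1364321947533483 [-98.94423025  88.86539687] [-78.41029273 112.41361746] [-88.68866145 101.53474885]
[0.44386609 0.1728235  0.11710118] ([0.0002, -0.001, 0.117], [-0.0, -0.0, 0.0005])
```

```bash
python3 -m handwheel '[[[0,-0.0015,0],[0,0,0]],[[0,-0.0015,0.03],[0,0,0]],[[0,-0.0015,0.06],[0,0,0]],[[0,-0.0015,0.085],[0,0,0]],[[0,-0.0015,0.1],[0,0,0]],[[0,-0.0015,0.108],[0,0,0]],[[0,-0.0015,0.113],[0,0,0]],[[0,-0.0015,0.116],[0,0,0]],[[0,-0.0015,0.116],[0,0,0]]]' | grep -v rot
python3 -c "
from h import *
s=observe();print(dry(s['position']),s['ft_force'])"
```

```text
time_s: 5.85
position: [0.4436, 0.1717, 0.0595]
ft_force: [0.8, 0.2, -0.7]
grip_width: 0.0224
gripper_force: 39.5
[-90.22331442 102.1978534 ] [ 0.81133192  0.24961392 -0.71083186]
```

```bash
python3 -m handwheel '[[[0,0,0],[0,0,0]],[[0,0,0],[0,0,0]],[[0,0,0],[0,0,0]],[[0,0,0],[0,0,0]]]' 0.5 | grep -v rot
python3 -m handwheel '[[[0,0,-0.03],[0,0,0]],[[0,0,-0.08],[0,0,0]],[[0,0,-0.17],[0,0,0]],[[0,0,-0.24],[0,0,0]],[[0,0,-0.24],[0,0,0]],[[0,0,-0.24],[0,0,0]]]' | grep -v rot
python3 - <<'E'
from h import *
c=shot("wrist","w4");P=cloud(c);g=c["im"].max(2);D=dry(P)
m=(np.hypot(D[...,0]+90,D[...,1]-102)<20)&(P[...,2]>.065)&(P[...,2]<.09)&(g<90); X=P[m]
print(len(X),np.percentile(X[:,2],[5,50,95])); t=X[X[:,2]>np.percentile(X[:,2],95)-.002]; print(dry(t).min(0),dry(t).max(0),dry(t.mean(0)))
s=observe();print(s["position"],go([*wor(-64.5,0),.14],down(YAW)),dry(s["position"]))
E
```

```text
time_s: 6.25
position: [0.4435, 0.1717, 0.0595]
ft_force: [0.4, 0.1, 0.6]
grip_width: 0.0429
gripper_force: 0.0
time_s: 6.85
position: [0.4434, 0.1717, 0.1796]
ft_force: [-0.3, 0.2, -0.5]
grip_width: 0.0428
gripper_force: 0.0
835 [0.06936481 0.07789565 0.07906534]
[-101.30099442   89.02920891] [-78.2458083  112.16875865] [-89.75309004 100.73353011]
[0.4429777  0.17162642 0.17866182] ([-0.2057, 0.0516, 0.0771], [-0.0001, -0.0003, 0.0003]) [-90.40076549 102.76961925]
```

Pin hangs at notch-relative (-0.2, -1.5) mm, knob top 78 mm, so it is seated. Next: pinch the handle.

```bash
python3 -m handwheel '[[[-0.206,0.0516,0.06],[0,0,0]],[[-0.206,0.0516,0.06],[0,0,0]],[[-0.206,0.0516,0.06],[0,0,0]],[[-0.206,0.0516,0.1],[0,0,0]],[[-0.206,0.0516,0.16],[0,0,0]],[[-0.206,0.0516,0.2],[0,0,0]],[[-0.206,0.0516,0.225],[0,0,0]],[[-0.206,0.0516,0.233],[0,0,0]],[[-0.206,0.0516,0.233],[0,0,0]],[[-0.206,0.0516,0.233],[0,0,0]]]' | grep -v rot
python3 -m handwheel '[[[0,0,0],[0,0,0]],[[0,0,0],[0,0,0]],[[0,0,0],[0,0,0]],[[0,0,0],[0,0,0]],[[0,0,0],[0,0,0]],[[0,0,0],[0,0,0]]]' 0 40 | grep -v rot
python3 -c "
from h import *
s=observe();print(dry(s['position']))"
```

```text
time_s: 7.9
position: [0.5496, 0.1816, 0.0636]
ft_force: [0.1, 0.1, 0.3]
grip_width: 0.0428
gripper_force: 0.0
time_s: 8.5
position: [0.5493, 0.1806, 0.0636]
ft_force: [-2.2, -6.1, 5.0]
grip_width: 0.0093
gripper_force: 42.1
[-65.22453267  -0.89499749]
```

```bash
python3 -m handwheel '[[[0,-0.02,0],[0,0,0]],[[0,-0.05,0],[0,0,0]],[[0,-0.08,0],[0,0,0]],[[0,-0.11,0],[0,0,0]],[[0,-0.14,0],[0,0,0]],[[0,-0.165,0],[0,0,0]],[[0,-0.185,0],[0,0,0]],[[0,-0.198,0],[0,0,0]],[[0,-0.2,0],[0,0,0]],[[0,-0.2,0],[0,0,0]]]' | grep -v rot
python3 -m handwheel '[[[0,0,0],[0,0,0]],[[0,0,0],[0,0,0]],[[0,0,0],[0,0,0]],[[0,0,-0.03],[0,0,0]],[[0,0,-0.1],[0,0,0]],[[0,0,-0.2],[0,0,0]],[[0.06,0,-0.3],[0,0,0]],[[0.06,0,-0.36],[0,0,0]],[[0.06,0,-0.36],[0,0,0]],[[0.06,0,-0.36],[0,0,0]]]' 0.5 | grep -v rot
python3 - <<'E'
from h import *
s=observe();print(dry(s['position']))
c=shot("wrist","w5");P=cloud(c);g=c["im"].max(2);D=dry(P);H=P[...,2]
m=(g<90)&(abs(H-.085)<.003)&(abs(D[...,1])<40)&(D[...,0]<-20)&(D[...,0]>-185);print("handle",m.sum(),P[m].mean(0),dry(P[m]).min(0),dry(P[m]).max(0),dry(P[m].mean(0)))
te=D[(H>.077)&(H<.084)&(abs(D[...,1])<12)&(D[...,0]>-150)];print(np.histogram(te[:,0],np.arange(-130,60,5)))
# tooth ridge centres
x=te[:,0]; 
for k in range(6):
    q=x[abs(x-(-115+30*k))<14]; print(k,len(q), q.mean().round(2) if len(q) else None)
m=(np.hypot(D[...,0]+90,D[...,1]-102)<20)&(H>.065)&(H<.09)&(g<90);print("pin top",dry(P[m&(H>.076)].mean(0)),P[m&(H>.076)][:,2].mean())
im=c["im"].copy();cv2.imwrite("pics/w5v.png",im[:,:,::-1])
E
```

```text
time_s: 9.5
position: [0.5339, 0.0818, 0.0636]
ft_force: [-1.8, -0.7, 7.4]
grip_width: 0.0093
gripper_force: 42.6
time_s: 10.5
position: [0.5043, 0.0872, 0.243]
ft_force: [0.9, 0.1, -1.2]
grip_width: 0.0428
gripper_force: 0.0
[-164.44528654   29.25335856]
handle 489 [0.53391997 0.08226817 0.08474738] [-169.10133859  -25.61352814] [-160.55900755   22.54213289] [-164.79424542   -0.77266132]
(array([  0,   3, 132,  99,   4,   0,   0,   6, 141,  90,   2,   0,   0,
         9, 152,  81,   2,   0,   0,   8, 157,  75,   2,   0,   0,   7,
       167,  67,   1,   0,   0,  10, 188,  48,   1,   0,   0]), array([-130, -125, -120, -115, -110, -105, -100,  -95,  -90,  -85,  -80,
        -75,  -70,  -65,  -60,  -55,  -50,  -45,  -40,  -35,  -30,  -25,
        -20,  -15,  -10,   -5,    0,    5,   10,   15,   20,   25,   30,
         35,   40,   45,   50,   55]))
0 238 -115.27
1 239 -85.49
2 244 -55.72
3 242 -25.83
4 242 3.86
5 247 33.48
pin top [-90.12627019 100.13843341] 0.07805069832485177
```

View pics/w5v.png

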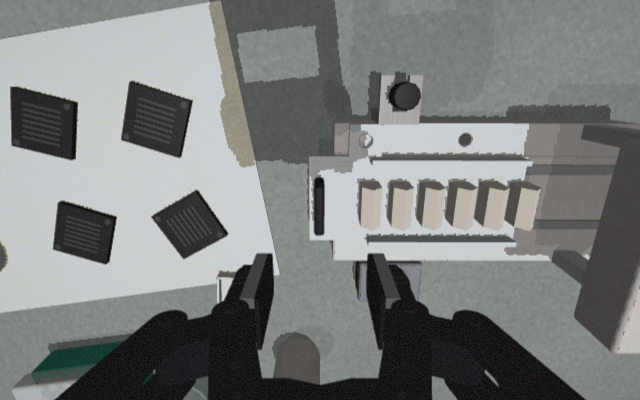

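Rack is out: handle at dryer x = -164.8, 100 mm travelled. Tooth ridges are at -115, -85.5, …, 33.5, and the pin is still seated. Next I'll view the plates from two wrist places.

```bash
python3 - <<'E'
from h import *
c=load("w5");P=cloud(c);D=dry(P);H=P[...,2]
r=D[(abs(H-.066)<.0025)&(abs(D[...,0]+40)<70)]
for s in(1,-1):
    q=r[(r[:,1]*s>25)&(r[:,1]*s<55)]; print("rail",s,len(q),np.percentile(q[:,1],[3,50,97]).round(1) if len(q) else 0)
te=D[(H>.074)&(H<.084)&(abs(D[...,1])<30)&(D[...,0]>-130)&(D[...,0]<0)]; print("teeth y",np.percentile(te[:,1],[1,50,99]).round(1))
print(go([.45,-.12,.30],down(90)))
E
```

```text
rail 1 867 [37.1 39.9 42.2]
rail -1 737 [-46.4 -43.6 -41.5]
teeth y [-21.7  -1.4  17.8]
([0.044, -0.426, -0.1161], [-0.0, -0.0004, -0.0485])
```

```bash
python3 -m handwheel '[[[0.044,-0.426,-0.116],[0,0,-0.0485]],[[0.044,-0.426,-0.116],[0,0,-0.0485]],[[0.044,-0.426,-0.116],[0,0,-0.0485]],[[0.044,-0.426,-0.116],[0,0,-0.0485]],[[0.044,-0.426,-0.116],[0,0,-0.0485]],[[0.044,-0.426,-0.116],[0,0,-0.0485]],[[0.044,-0.426,-0.116],[0,0,-0.0485]],[[0.044,-0.426,-0.116],[0,0,-0.0485]]]' | grep pos
cat > plates.py <<'E'
from h import *
import sys
def find(f):
    c=load(f); P=cloud(c); im=c["im"]; H=P[...,2]; g=im.max(2); sat=g.astype(int)-im.min(2)
    m=((g<95)&(sat<30)&(H>.002)&(H<.02)&(P[...,1]<.05)&(P[...,1]>-.45)&(P[...,0]>.3)&(P[...,0]<.7)).astype(np.uint8)
    m=cv2.morphologyEx(m,cv2.MORPH_CLOSE,np.ones((7,7))); m=cv2.morphologyEx(m,cv2.MORPH_OPEN,np.ones((5,5)))
    for k in cv2.findContours(m,cv2.RETR_EXTERNAL,cv2.CHAIN_APPROX_NONE)[0]:
        if cv2.contourArea(k)<300: continue
        k=k[:,0]; q=np.zeros(m.shape,np.uint8); cv2.fillPoly(q,[k],1); z=np.median(H[q>0])
        W=plane(c,k,z)[:,:2]; (x,y),(w,h),a=cv2.minAreaRect((W*1000).astype(np.float32))
        print("pix",k.mean(0).round(0),"z",(z*1000).round(1),"xy",round(x,1),round(y,1),"size",round(w,1),round(h,1),"yaw",round(a,1))
find(sys.argv[1])
E
python3 -c "
from h import *
shot('wrist','w6')"; python3 plates.py w6
python3 -m handwheel '[[[0,-0.2,0],[0,0,0]],[[0,-0.2,0],[0,0,0]],[[0,-0.2,0],[0,0,0]],[[0,-0.2,0],[0,0,0]],[[0,-0.2,0],[0,0,0]]]' | grep pos
python3 -c "
from h import *
shot('wrist','w7')"; python3 plates.py w7
```

```text
position: [0.4502, -0.1191, 0.2997]
pix [350. 229.] z 8.3 xy 557.8 -76.8 size 65.2 62.9 yaw 20.3
pix [256. 223.] z 8.1 xy 548.5 -203.4 size 62.8 65.8 yaw 62.2
pix [350. 138.] z 8.2 xy 434.8 -79.7 size 63.9 63.9 yaw 63.5
pix [253. 126.] z 8.0 xy 420.1 -199.5 size 63.2 64.2 yaw 66.7
pix [140. 121.] z 7.8 xy 414.7 -339.1 size 62.9 66.2 yaw 12.6
position: [0.4504, -0.2186, 0.3006]
pix [422. 228.] z 8.4 xy 557.7 -77.4 size 66.1 63.4 yaw 20.5
pix [329. 222.] z 8.3 xy 548.6 -204.4 size 64.0 64.8 yaw 62.4
pix [430. 137.] z 8.3 xy 434.7 -80.6 size 65.2 63.2 yaw 63.1
pix [333. 125.] z 8.1 xy 420.2 -200.4 size 63.8 64.1 yaw 66.6
pix [220. 121.] z 7.9 xy 414.9 -339.7 size 63.0 64.5 yaw 12.6
```

View pics/w7.png

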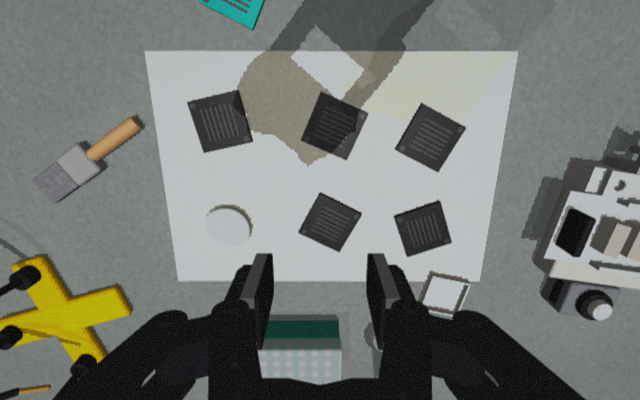

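The five dark plates are at w7 pixels (220,121), (333,125), (430,137), (329,222) and (422,228). All are 64 mm squares with tops at 8 mm. The petri dish is at (228,224), and the turquoise piece is off the mat at (230,8).

Plan: pinch each plate by opposite edges with the tool leaned 45°, then swing 90° about the closing axis to stand it up. I'll test the reach in the air first.

```bash
cat >> h.py <<'E'
def lean(a,al):  # closing axis at a deg, tool z leaning al deg toward a-90
    a,al=np.radians([a,al]); y=np.array([np.cos(a),np.sin(a),0]); d=np.array([np.sin(a),-np.cos(a),0]); z=np.sin(al)*d-np.cos(al)*np.array([0,0,1]); return np.c_[np.cross(y,z),y,z]
CT=np.array([.009,0,-.008]); OFF=.012
def pick(xy,a,zc=.0055,up=0):
    R=lean(a,45); d=np.array([np.sin(np.radians(a)),-np.cos(np.radians(a)),0])
    p=np.array([*xy,zc+up])-OFF*d-R@CT; return p,R
def place(slot,h=0,y=-1.5,dx=0):  # slot -2..2, h = plate bottom above slot floor (m)
    R=lean(YAW-90,-45); w=wor(-40.2+30*slot+dx,y); return np.array([*w,.082+OFF+h])-R@CT,R
E
python3 - <<'E'
from h import *
p,R=pick((.4202,-.2),66.6,up=.1); print(p,go(p,R))
q,S=place(2,.1); print(q,go(q,S,p,R))
E
```

```text
[ 0.4202191  -0.20000827  0.10620711] ([0.0603, 0.0371, 0.3893], [0.0513, -0.2464, 0.1237])
[0.56277087 0.26387939 0.18197918] ([-0.0316, 0.9647, -0.1827], [-0.0, 0.4199, 0.4589])
```

```bash
python3 -m handwheel '[[[0.06,0.037,0.389],[0.0513,-0.2464,0.1237]],[[0.06,0.037,0.389],[0.0513,-0.2464,0.1237]],[[0.06,0.037,0.389],[0.0513,-0.2464,0.1237]],[[0.06,0.037,0.389],[0.0513,-0.2464,0.1237]],[[0.06,0.037,0.389],[0.0513,-0.2464,0.1237]],[[0.06,0.037,0.389],[0.0513,-0.2464,0.1237]],[[0.06,0.037,0.389],[0.0513,-0.2464,0.1237]],[[0.06,0.037,0.389],[0.0513,-0.2464,0.1237]],[[0.06,0.037,0.389],[0.0513,-0.2464,0.1237]],[[0.06,0.037,0.389],[0.0513,-0.2464,0.1237]]]' 0.86 35
python3 - <<'E'
from h import *
s=observe();print(s["q"].round(1),s["qvel"].round(1))
p,R=pick((.4202,-.2),66.6,up=.1); print(go(p,R)); p2,R=pick((.4202,-.2),66.6); print(go(p2,R))
E
```

```text
time_s: 12.95
position: [0.4402, -0.1924, 0.1521]
tool_rot: [[-0.685, 0.413, 0.6], [0.304, 0.911, -0.28], [-0.662, -0.009, -0.749]]
ft_force: [-0.6, 0.3, 0.1]
grip_width: 0.0737
gripper_force: 0.0
[ -45.1   10.5  122.    60.    15.3 -165.2] [-1.1  1.  -0.5 -0.1 -0.   0.1]
([0.0835, -0.0296, 0.049], [-0.0059, -0.0197, -0.0022])
([0.2159, -0.0278, 0.1989], [-0.0059, -0.0197, -0.0022])
```

Outward lean at short radius nears the wrist singularity (q5 15°, q6 at its limit), so I'll back out and use sideways leans that face almost the placing orientation.

```bash
python3 - <<'E'
from h import *
p=np.array([.45,-.12,.28]);print(go(p,down(80)))
q=np.array([.43,-.19,.25]);print(go(q,lean(-23.4,0),p,down(80)))
r,R=pick((.4202,-.2),-23.4,up=.1);print(r,go(r,R,q,lean(-23.4,0)))
E
```

```text
([-0.1387, 0.1376, -0.2205], [-0.0317, 0.2287, -0.0755])
([0.0151, -0.1448, 0.06], [0.0, 0.0, 0.5744])
[ 0.42019173 -0.2000191   0.10620711] ([-0.0262, -0.01, 0.2876], [0.0, -0.25, 0.0])
```

```bash
python3 -m handwheel '[[[-0.139,0.138,-0.22],[-0.0317,0.2287,-0.0755]],[[-0.139,0.138,-0.22],[-0.0317,0.2287,-0.0755]],[[-0.139,0.138,-0.22],[-0.0317,0.2287,-0.0755]],[[-0.139,0.138,-0.22],[-0.0317,0.2287,-0.0755]],[[-0.139,0.138,-0.22],[-0.0317,0.2287,-0.0755]],[[-0.139,0.138,-0.22],[-0.0317,0.2287,-0.0755]],[[-0.139,0.138,-0.22],[-0.0317,0.2287,-0.0755]],[[-0.139,0.138,-0.22],[-0.0317,0.2287,-0.0755]],[[-0.139,0.138,-0.22],[-0.0317,0.2287,-0.0755]],[[-0.139,0.138,-0.22],[-0.0317,0.2287,-0.0755]]]'
python3 - <<'E'
from h import *
s=observe();print(s["q"].round(1),s["qvel"].round(1))
q=np.array([.43,-.19,.25]);print(go(q,lean(-23.4,0)))
E
```

```text
time_s: 13.95
position: [0.45, -0.1212, 0.2791]
tool_rot: [[-0.984, 0.178, 0.0], [0.178, 0.984, 0.001], [-0.0, 0.001, -1.0]]
ft_force: [-0.5, -0.1, -0.9]
grip_width: 0.0731
gripper_force: 0.0
[ -29.7   11.3   81.5    0.    87.2 -109.4] [-0.4 -1.4  1.1  0.4 -0.4  0.2]
([0.0148, -0.1425, 0.0581], [0.0002, -0.0002, 0.573])
```

```bash
python3 -m handwheel '[[[0.0148,-0.1425,0.058],[0,0,0.573]],[[0.0148,-0.1425,0.058],[0,0,0.573]],[[0.0148,-0.1425,0.058],[0,0,0.573]],[[0.0148,-0.1425,0.058],[0,0,0.573]],[[0.0148,-0.1425,0.058],[0,0,0.573]],[[0.0148,-0.1425,0.058],[0,0,0.573]],[[0.0148,-0.1425,0.058],[0,0,0.573]],[[0.0148,-0.1425,0.058],[0,0,0.573]],[[0.0148,-0.1425,0.058],[0,0,0.573]],[[0.0148,-0.1425,0.058],[0,0,0.573]]]' | grep time
python3 - <<'E'
from h import *
s=observe();print(s["q"].round(1),s["position"])
r,R=pick((.4202,-.2),-23.4,up=.1);print(go(r,R))
E
```

```text
time_s: 14.95
[-38.4  12.8  84.3   0.1  82.8 -31.8] [ 0.42934216 -0.18970566  0.25076138]
([-0.0227, -0.0162, 0.2891], [0.0371, -0.2483, 0.0883])
```

```bash
python3 -m handwheel '[[[-0.0227,-0.0162,0.289],[0.0371,-0.2483,0.0883]],[[-0.0227,-0.0162,0.289],[0.0371,-0.2483,0.0883]],[[-0.0227,-0.0162,0.289],[0.0371,-0.2483,0.0883]],[[-0.0227,-0.0162,0.289],[0.0371,-0.2483,0.0883]],[[-0.0227,-0.0162,0.289],[0.0371,-0.2483,0.0883]],[[-0.0227,-0.0162,0.289],[0.0371,-0.2483,0.0883]],[[-0.0227,-0.0162,0.289],[0.0371,-0.2483,0.0883]],[[-0.0227,-0.0162,0.289],[0.0371,-0.2483,0.0883]],[[-0.0227,-0.0162,0.289],[0.0371,-0.2483,0.0883]]]' | grep time
python3 - <<'E'
from h import *
s=observe();print(s["q"].round(1),s["qvel"].round(1),s["position"])
r,R=pick((.4202,-.2),-23.4,up=.1);print(go(r,R)); 
q,R=pick((.4202,-.2),-23.4);print(go(q,R)); 
shot("scene","c3");shot("wrist","w8")
E
python3 plates.py w8; cp pics/w8.png pics/w8v.png
```

```text
time_s: 15.85
[-17.7  30.6  98.9 -50.   66.4  33. ] [-0.2 -0.  -0.2 -0.6  0.4  0.7] [ 0.42070742 -0.20048472  0.10680126]
([0.0012, -0.0013, 0.0005], [0.0014, -0.001, 0.0015])
([0.1421, -0.0013, 0.1424], [0.0014, -0.001, 0.0015])
pix [373. 197.] z 7.2 xy 415.9 -335.5 size 66.8 71.7 yaw 12.4
pix [523. 164.] z 8.7 xy 534.5 -321.6 size 41.3 19.7 yaw 45.4
pix [319.  91.] z 7.6 xy 421.8 -197.5 size 68.3 63.5 yaw 66.9
pix [559.  41.] z 7.8 xy 545.0 -209.3 size 50.1 69.0 yaw 62.5
```

View pics/w8v.png

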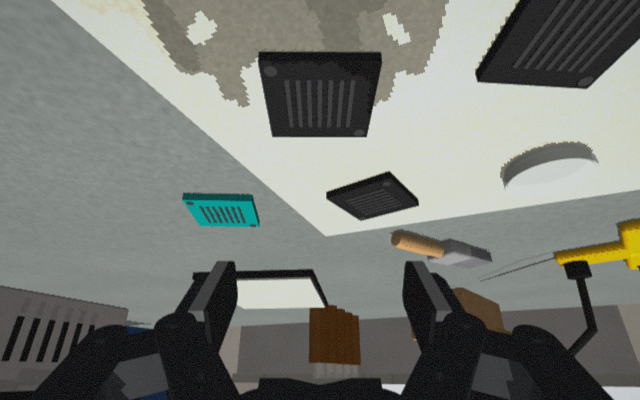

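View w8: plate D is squared up between the fingers at (319,91). The pose is reachable, with all joints well inside their ranges. Descend.

```bash
python3 -m handwheel '[[[0.06,-0.001,0.06],[0.0014,-0.001,0.0015]],[[0.1,-0.001,0.1],[0.0014,-0.001,0.0015]],[[0.12,-0.001,0.12],[0.0014,-0.001,0.0015]],[[0.132,-0.001,0.132],[0.0014,-0.001,0.0015]],[[0.138,-0.001,0.138],[0.0014,-0.001,0.0015]],[[0.142,-0.001,0.142],[0.0014,-0.001,0.0015]],[[0.142,-0.001,0.142],[0.0014,-0.001,0.0015]]]' | grep -v rot
python3 - <<'E'
from h import *
q,R=pick((.4202,-.2),-23.4);print(q,go(q,R),observe()["ft_force"])
E
```

```text
time_s: 16.65
position: [0.4207, -0.1998, 0.0061]
ft_force: [-0.9, 0.4, 0.2]
grip_width: 0.0733
gripper_force: 0.0
[ 0.42019173 -0.2000191   0.00620711] ([-0.0007, -0.0007, 0.0004], [0.0001, 0.0007, 0.0002]) [-0.92383682  0.44285597  0.24374205]
```

```bash
python3 -m handwheel '[[[0,0,0],[0,0,0]],[[0,0,0],[0,0,0]],[[0,0,0],[0,0,0]],[[0,0,0],[0,0,0]],[[0,0,0],[0,0,0]]]' 0.6 30 | grep -v rot
python3 -m handwheel '[[[-0.01,0,-0.01],[0,0,0]],[[-0.03,0,-0.03],[0,0,0]],[[-0.06,0,-0.06],[0,0,0]],[[-0.1,0,-0.1],[0,0,0]],[[-0.14,0,-0.14],[0,0,0]],[[-0.14,0,-0.14],[0,0,0]]]' | grep -v rot
python3 - <<'E'
from h import *
c=shot("wrist","w9");cv2.imwrite("pics/w9c.png",c["im"][100:400,120:520,::-1])
s=observe();print(s["q"].round(1))
q,S=place(2,.08); print(q,go(q,S))
E
```

```text
time_s: 17.15
position: [0.4208, -0.1996, 0.0067]
ft_force: [-0.0, 3.4, 5.5]
grip_width: 0.0616
gripper_force: 31.1
time_s: 17.75
position: [0.4218, -0.1997, 0.1082]
ft_force: [0.3, -0.4, -1.1]
grip_width: 0.0613
gripper_force: 32.6
[-17.5  30.8  98.8 -50.1  66.7  33.7]
[0.56277087 0.26387939 0.16197918] ([0.6008, -0.1072, -0.761], [0.0009, 0.4977, -0.0899])
```

View pics/w9c.png

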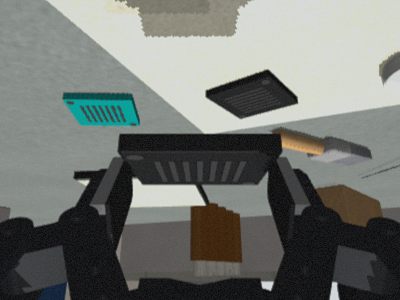

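```bash
python3 -m handwheel '[[[-0.085,0,-0.085],[0,0,0]],[[-0.085,0,-0.085],[0,0.1,0]],[[0.2,-0.03,-0.4],[0.0009,0.25,-0.05]],[[0.5,-0.1,-0.75],[0.0009,0.4977,-0.0899]],[[0.56,-0.107,-0.79],[0.0009,0.4977,-0.0899]],[[0.56,-0.107,-0.79],[0.0009,0.4977,-0.0899]],[[0.56,-0.107,-0.79],[0.0009,0.4977,-0.0899]],[[0.56,-0.107,-0.79],[0.0009,0.4977,-0.0899]],[[0.56,-0.107,-0.79],[0.0009,0.4977,-0.0899]],[[0.56,-0.107,-0.79],[0.0009,0.4977,-0.0899]]]' | grep -v rot
python3 - <<'E'
from h import *
s=observe();print(s["q"].round(1))
q,S=place(2,.08); print(q,go(q,S))
E
```

```text
time_s: 18.8
position: [0.5381, 0.1844, 0.1817]
ft_force: [0.3, -0.3, -0.8]
grip_width: 0.0612
gripper_force: 33.1
[-7.5 23.8 87.  33.6 72.1 -7.5]
[0.56277087 0.26387939 0.16197918] ([0.1204, 0.0194, 0.12], [-0.0001, 0.0738, -0.0153])
```

```bash
python3 -m handwheel '[[[0.12,0.019,0.12],[0,0.0738,-0.0153]],[[0.12,0.019,0.12],[0,0.0738,-0.0153]],[[0.12,0.019,0.12],[0,0.0738,-0.0153]],[[0.12,0.019,0.12],[0,0.0738,-0.0153]],[[0.12,0.019,0.12],[0,0.0738,-0.0153]],[[0.12,0.019,0.12],[0,0.0738,-0.0153]]]' | grep -v rot
cat > held.py <<'E'
from h import *
import sys
c=shot("wrist",sys.argv[1]); s=observe(); P=cloud(c); im=c["im"]; g=im.max(2)
L=(P-s["position"])@s["tool_rot"]   # tool frame
m=(abs(L[...,1])<.024)&(L[...,0]>-.05)&(L[...,0]<.06)&(L[...,2]>-.07)&(L[...,2]<.05)&(g<110)&(c["d"]>0)
X=L[m]; 
for _ in range(3):
    o=X.mean(0); n=np.linalg.svd(X-o,full_matrices=False)[2][2]; X=X[abs((X-o)@n)<.0015]
n*=-np.sign(n[2]); nw=s["tool_rot"]@n; W=P[m]; W=W[abs((L[m]-o)@n)<.002]; z=W[:,2]
# faces camera; plate mid plane 4 mm behind
print("n pts",len(X),"normal in dryer",(nw[:2]@DX).round(3),(nw[:2]@DY).round(3),nw[2].round(3),"z range",np.percentile(z,[0.5,99.5]).round(4))
e=np.array([(W[abs(W[:,2]-t)<.003]).mean(0) for t in np.linspace(z.min()+.005,z.max()-.005,5)])
print("face xyz dryer",[(dry(q).round(1).tolist(),round(q[2]*1000,1)) for q in e])
L2=((P-s["position"])@s["tool_rot"]); 
mm=(g<120)&(c["d"]>0)&(abs((L-o)@n)<.003)&(abs(L[...,1])<.045); D=dry(P[mm]); zz=P[mm][:,2]; print("side extent y",np.percentile(D[:,1],[.5,99.5]).round(1),"z",np.percentile(zz,[.5,99.5]).round(4))
E
python3 held.py w10; cp pics/w10.png pics/w10v.png
python3 - <<'E'
from h import *
s=observe();print(s["q"].round(1)); q,S=place(2,.08); print(q,go(q,S))
E
```

```text
time_s: 19.4
position: [0.5624, 0.2613, 0.1622]
ft_force: [-0.4, 0.3, -0.5]
grip_width: 0.0609
gripper_force: 33.2
n pts 619 normal in dryer -0.013 1.0 0.005 z range [0.131  0.1934]
face xyz dryer [([15.7, -1.6], np.float64(134.8)), ([36.8, -1.3], np.float64(148.0)), ([36.1, -1.3], np.float64(161.7)), ([35.7, -1.5], np.float64(175.2)), ([17.6, -1.9], np.float64(189.5))]
side extent y [-5.5  6.4] z [0.0096 0.2278]
[ -3.8  29.4  88.   49.3  67.5 -16.9]
[0.56277087 0.26387939 0.16197918] ([0.0033, 0.0, 0.0039], [0.0003, 0.0018, 0.0002])
```

View pics/w10v.png

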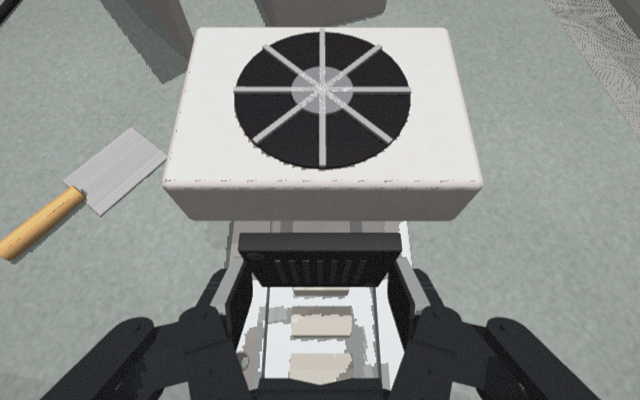

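```bash
cat > held.py <<'E'
from h import *
import sys
# held plate in the wrist picture: face plane and extents, in dryer axes
c=shot(*(("wrist",sys.argv[1]))) if len(sys.argv)<3 else load(sys.argv[1]); P=cloud(c); D=dry(P); s=observe()
T=(P-s["position"])@s["tool_rot"]
m=(c["im"].max(2)<110)&(abs(T[...,1])<.027)&(abs(D[...,0]-dry(s["position"])[0])<25)&(P[...,2]>s["position"][2]-.06)&(P[...,2]<s["position"][2]+.05)
X=np.c_[D[m]/1000,P[m][:,2]]; 
zt=np.percentile(X[:,2],99); F=X[(X[:,2]<zt-.004)]
for _ in range(4):
    o=F.mean(0); n=np.linalg.svd(F-o,full_matrices=False)[2][2]; n*=-np.sign(n[0]); F=F[abs((F-o)@n)<.001]
mid=o-n*.004; zb=np.percentile(F[:,2],.5)
f=lambda z: mid[0]-n[2]/n[0]*(z-mid[2])
print("pts",len(F),"normal",n.round(3),"face z %.4f..%.4f"%(zb,zt),"mid x at bottom %.1f, at top %.1f mm"%(1000*f(zt-.064),1000*f(zt)),"y mid(uv) %.1f"%(1000*(F[:,1].min()+F[:,1].max())/2), "tcp",dry(s["position"]).round(1))
E
python3 held.py w10 0
```

```text
pts 3979 normal [-1.     0.     0.006] face z 0.1302..0.1935 mid x at bottom 19.5, at top 19.9 mm y mid(uv) -1.5 tcp [16.6 -1.5]
```

```bash
python3 - <<'E'
from h import *
for f in("w10","w1","w2","w5"):
    c=load(f);P=cloud(c);D=dry(P);H=P[...,2]
    m=(H>.0775)&(H<.084)&(abs(D[...,1]+1)<12)&(c["im"].max(2)>100)&(D[...,0]>-135)&(D[...,0]<125); x=np.sort(D[m][:,0]); g=np.split(x,np.where(np.diff(x)>8)[0]+1)
    print(f,[(round((q[0]+q[-1])/2,1),round(q.mean(),1),len(q)) for q in g if len(q)>20])
s=observe();print(dry(s["position"]))
E
```

```text
w10 [(np.float64(-24.8), np.float64(-24.5), 571), (np.float64(4.9), np.float64(5.3), 477)]
w1 [(np.float64(-14.9), np.float64(-15.4), 137), (np.float64(14.9), np.float64(14.4), 141)]
w2 [(np.float64(-14.8), np.float64(-15.0), 126), (np.float64(14.7), np.float64(14.8), 129), (np.float64(45.0), np.float64(44.7), 132)]
w5 [(np.float64(-115.1), np.float64(-115.2), 211), (np.float64(-85.2), np.float64(-85.5), 217), (np.float64(-55.4), np.float64(-55.6), 224), (np.float64(-25.3), np.float64(-25.9), 222), (np.float64(4.0), np.float64(3.9), 224), (np.float64(33.5), np.float64(33.7), 222)]
[16.56956702 -1.48356867]
```

Plate hangs vertical (0.4°), bottom 130 mm up, mid-plane at x = 19.7. From the same view, slot +60 centres on 20.0. Lower it.

```bash
python3 -m handwheel '[[[-0.03,0,0.03],[0,0,0]],[[-0.055,0,0.055],[0,0,0]],[[-0.068,0,0.068],[0,0,0]],[[-0.075,0,0.075],[0,0,0]],[[-0.08,0,0.08],[0,0,0]],[[-0.085,0,0.085],[0,0,0]],[[-0.09,0,0.09],[0,0,0]],[[-0.09,0,0.09],[0,0,0]]]' | grep -v rot
python3 held.py w11
python3 -c "
from h import *
s=observe();print(s['position'],dry(s['position']),s['ft_force'])"
```

```text
time_s: 20.25
position: [0.562, 0.2617, 0.0977]
ft_force: [-0.1, 0.7, 0.3]
grip_width: 0.0611
gripper_force: 33.2
pts 1903 normal [-1.     0.001  0.02 ] face z 0.0917..0.1290 mid x at bottom 19.2, at top 20.5 mm y mid(uv) -1.2 tcp [16.8 -1.2]
[0.56212863 0.2616925  0.09793408] [16.8334903  -1.19988179] [-0.16454495  0.00944519 -0.74321386]
```

```bash
python3 -m handwheel '[[[-0.005,0,0.005],[0,0,0]],[[-0.01,0,0.01],[0,0,0]],[[-0.014,0,0.014],[0,0,0]],[[-0.018,0,0.018],[0,0,0]],[[-0.018,0,0.018],[0,0,0]]]' | grep -v rot
python3 held.py w12
```

```text
time_s: 20.8
position: [0.5619, 0.2616, 0.0847]
ft_force: [0.3, 0.0, -0.5]
grip_width: 0.0609
gripper_force: 33.2
pts 1108 normal [-1.     0.003  0.03 ] face z 0.0866..0.1160 mid x at bottom 18.6, at top 20.5 mm y mid(uv) -1.1 tcp [16.7 -1.1]
```

```bash
python3 -m handwheel '[[[0,0,0],[0,0,0]],[[0,0,0],[0,0,0]],[[0,0,0],[0,0,0]],[[0,0,-0.02],[0,0,0]],[[0,0,-0.06],[0,0,0]],[[0.02,0,-0.14],[0,0,0]],[[0.05,0,-0.22],[0,0,0]],[[0.05,0,-0.24],[0,0,0]],[[0.05,0,-0.24],[0,0,0]]]' 0.86 | grep -v rot
cat > rack.py <<'E'
from h import *
import sys
c=shot("wrist",sys.argv[1]); P=cloud(c); D=dry(P); H=P[...,2]
m=(c["im"].max(2)<110)&(abs(D[...,1]+1.5)<28)&(D[...,0]>-125)&(D[...,0]<45)&(H>.085)&(H<.135)
if len(sys.argv)>2: m&=(D[...,0]>float(sys.argv[2]))
t=m&(H>.106); x=np.sort(D[t][:,0]); 
for q in np.split(x,np.where(np.diff(x)>10)[0]+1):
    if len(q)<30: continue
    k=m&(D[...,0]>=q[0]-3)&(D[...,0]<=q[-1]+3); z=np.percentile(H[k],98); top=D[k&(H>z-.004)]; low=D[k&(H<z-.015)]
    print("plate: top z %.4f, x %.1f..%.1f top x %.1f low x %.1f, y mid %.1f"%(z,q[0],q[-1],top[:,0].mean(),low[:,0].mean() if len(low) else np.nan,np.percentile(top[:,1],[1,99]).mean()),k.sum())
E
python3 rack.py w13
```

```text
time_s: 21.75
position: [0.5523, 0.1947, 0.1894]
ft_force: [-0.5, -0.3, -0.4]
grip_width: 0.0734
gripper_force: 0.0
plate: top z 0.1155, x 14.0..23.1 top x 18.1 low x 15.0, y mid -1.7 1757
```

Plate 1 of 5 is in slot +60, standing with its top at 115 mm. Now check the remaining plates with the scene camera and compute the next pick (B).

```bash
python3 -c "
from h import *
shot('scene','c4')"; python3 plates.py c4
python3 - <<'E'
from h import *
s=observe();print(s["q"].round(1))
q=np.array([.545,-.16,.19]);print(go(q,lean(-27.7,20)))
r,R=pick((.5485,-.204),-27.7,up=.05); print(go(r,R,q,lean(-27.7,20)))
E
```

```text
pix [217. 263.] z -0.0 xy 658.3 -373.0 size 201.2 105.6 yaw 64.0
pix [272. 224.] z 7.9 xy 553.0 -204.0 size 66.1 67.4 yaw 63.1
pix [329. 206.] z 1.6 xy 500.2 -34.0 size 392.3 167.3 yaw 0.3
[-11.1  26.2  88.9  46.9  74.1 -19.6]
([-0.4975, 0.0957, -0.5], [-0.0242, -0.3559, 0.1082])
([0.0213, 0.0471, 0.277], [-0.0, -0.1389, -0.0])
```

```bash
python3 -m handwheel '[[[-0.498,0.096,-0.5],[-0.0242,-0.3559,0.1082]],[[-0.498,0.096,-0.5],[-0.0242,-0.3559,0.1082]],[[-0.498,0.096,-0.5],[-0.0242,-0.3559,0.1082]],[[-0.498,0.096,-0.5],[-0.0242,-0.3559,0.1082]],[[-0.498,0.096,-0.5],[-0.0242,-0.3559,0.1082]],[[-0.498,0.096,-0.5],[-0.0242,-0.3559,0.1082]],[[-0.498,0.096,-0.5],[-0.0242,-0.3559,0.1082]],[[-0.498,0.096,-0.5],[-0.0242,-0.3559,0.1082]],[[-0.498,0.096,-0.5],[-0.0242,-0.3559,0.1082]],[[-0.498,0.096,-0.5],[-0.0242,-0.3559,0.1082]]]' | grep -v rot
sed -i 's/g<95)&(sat<30)&(H>.002)/g<95)\&(sat<30)\&(H>.004)/; s/P\[...,1\]<.05/P[...,1]<-.02/' plates.py
python3 -c "
from h import *
shot('wrist','w14');s=observe();print(s['q'].round(1),s['qvel'].round(1))
r,R=pick((.5485,-.204),-27.7,up=.05); print(go(r,R))"; python3 plates.py w14;
```

```text
time_s: 22.85
position: [0.5456, -0.1589, 0.1892]
ft_force: [-0.1, -0.5, -0.1]
grip_width: 0.0733
gripper_force: 0.0
[-19.4  28.5  72.8 -19.8  82.1  11.5] [-0.6 -0.8 -0.2 -0.5  0.1  0.4]
([0.0185, 0.0469, 0.2774], [0.0002, -0.1399, 0.0008])
pix [295. 270.] z 7.2 xy 416.6 -338.5 size 66.1 65.7 yaw 12.7
pix [347. 142.] z 7.6 xy 550.7 -202.7 size 64.8 63.4 yaw 62.3
pix [160.  81.] z 7.7 xy 436.5 -79.0 size 64.4 65.5 yaw 62.8
pix [285.  18.] z 7.9 xy 550.2 -93.6 size 45.4 87.0 yaw 62.5
```

```bash
python3 -m handwheel '[[[0.0185,0.047,0.277],[0,-0.14,0]],[[0.0185,0.047,0.277],[0,-0.14,0]],[[0.0185,0.047,0.277],[0,-0.14,0]],[[0.0185,0.047,0.277],[0,-0.14,0]],[[0.0185,0.047,0.277],[0,-0.14,0]],[[0.0185,0.047,0.277],[0,-0.14,0]]]' | grep -v rot
python3 -c "
from h import *
s=observe(); print(s['q'].round(1))
r,R=pick((.5485,-.204),-27.7); print(go(r,R))"
```

```text
time_s: 23.5
position: [0.5497, -0.2058, 0.0614]
ft_force: [0.3, 0.1, 0.6]
grip_width: 0.0734
gripper_force: 0.0
[-14.7  44.5  76.6 -45.1  76.5  31.4]
([0.0794, -0.0047, 0.0767], [0.0016, -0.0004, -0.0019])
```

```bash
python3 -m handwheel '[[[0.03,-0.0045,0.03],[0.0016,0,-0.002]],[[0.055,-0.0045,0.053],[0.0016,0,-0.002]],[[0.068,-0.0045,0.065],[0.0016,0,-0.002]],[[0.075,-0.0045,0.0725],[0.0016,0,-0.002]],[[0.079,-0.0045,0.0765],[0.0016,0,-0.002]],[[0.079,-0.0045,0.0765],[0.0016,0,-0.002]],[[0.079,-0.0045,0.0765],[0.0016,0,-0.002]]]' | grep -v rot
python3 -c "
from h import *
r,R=pick((.5485,-.204),-27.7); print(go(r,R),observe()['position'],observe()['ft_force'])"
```

```text
time_s: 24.2
position: [0.5472, -0.2039, 0.0027]
ft_force: [0.6, -0.3, -0.6]
grip_width: 0.0735
gripper_force: 0.0
([-0.0044, 0.0023, -0.0056], [-0.0011, 0.0009, 0.0016]) [ 0.54724527 -0.20385775  0.00270712] [ 0.5678131  -0.2535851  -0.55393309]
```

```bash
python3 -m handwheel '[[[-0.0045,0.002,-0.0055],[-0.001,0.001,0.0015]],[[-0.0045,0.002,-0.0055],[-0.001,0.001,0.0015]],[[-0.0045,0.002,-0.0055],[-0.001,0.001,0.0015]]]' | grep pos
python3 -m handwheel '[[[0,0,0],[0,0,0]],[[0,0,0],[0,0,0]],[[0,0,0],[0,0,0]],[[0,0,0],[0,0,0]],[[0,0,0],[0,0,0]]]' 0.6 30 | grep -v rot
python3 -m handwheel '[[[-0.01,0,-0.01],[0,0,0]],[[-0.03,0,-0.03],[0,0,0]],[[-0.06,0,-0.06],[0,0,0]],[[-0.12,0,-0.12],[0,0,0]],[[-0.18,0,-0.18],[0,0,0]],[[-0.2,0,-0.2],[0,0,0]],[[-0.2,0,-0.2],[0,0,0]],[[-0.2,0,-0.2],[0,0,0]]]' | grep -v rot
python3 - <<'E'
from h import *
s=observe();print(s["q"].round(1))
q,S=place(1,.08,dx=-2.2); print(q,go(q,S))
E
```

```text
position: [0.5482, -0.204, 0.0063]
time_s: 25.0
position: [0.5483, -0.2038, 0.0065]
ft_force: [0.4, 2.8, 5.8]
grip_width: 0.0611
gripper_force: 31.3
time_s: 25.8
position: [0.5477, -0.2039, 0.1465]
ft_force: [0.1, 0.3, -0.9]
grip_width: 0.0613
gripper_force: 32.7
[-14.6  38.4  72.8 -43.8  84.1  23.9]
[0.55784473 0.23205844 0.16197918] ([0.5314, -0.3876, -0.5736], [-0.0009, 0.4948, -0.1166])
```

```bash
python3 -m handwheel '[[[0,0,-0.05],[-0.0009,0.4948,-0.1166]],[[0.1,-0.1,-0.2],[-0.0009,0.4948,-0.1166]],[[0.517,-0.388,-0.588],[-0.0009,0.4948,-0.1166]],[[0.517,-0.388,-0.588],[-0.0009,0.4948,-0.1166]],[[0.517,-0.388,-0.588],[-0.0009,0.4948,-0.1166]],[[0.517,-0.388,-0.588],[-0.0009,0.4948,-0.1166]],[[0.517,-0.388,-0.588],[-0.0009,0.4948,-0.1166]],[[0.517,-0.388,-0.588],[-0.0009,0.4948,-0.1166]],[[0.517,-0.388,-0.588],[-0.0009,0.4948,-0.1166]],[[0.517,-0.388,-0.588],[-0.0009,0.4948,-0.1166]]]' | grep -v rot
python3 -m handwheel '[[[0,0,0],[0,0,0]],[[0,0,0],[0,0,0]]]' | grep pos
python3 - <<'E'
from h import *
s=observe();print(s["q"].round(1))
q,S=place(1,.08,dx=-2.2); print(q,go(q,S))
E
```

```text
time_s: 26.8
position: [0.5569, 0.2352, 0.1715]
ft_force: [0.3, 0.4, -0.9]
grip_width: 0.0611
gripper_force: 32.9
position: [0.5579, 0.231, 0.1712]
[ -5.2  27.3  86.7  42.4  69.5 -11.7]
[0.55784473 0.23205844 0.16197918] ([-0.0101, -0.0002, 0.0156], [-0.0003, 0.0317, -0.0078])
```

```bash
python3 -m handwheel '[[[-0.0101,0,0.0156],[0,0.0317,-0.0078]],[[-0.0101,0,0.0156],[0,0.0317,-0.0078]],[[-0.0101,0,0.0156],[0,0.0317,-0.0078]],[[-0.0101,0,0.0156],[0,0.0317,-0.0078]]]' | grep pos
python3 held.py w15
python3 - <<'E'
from h import *
c=load("w15");P=cloud(c);D=dry(P);H=P[...,2]
m=(H>.0775)&(H<.084)&(abs(D[...,1]+1)<12)&(c["im"].max(2)>100)&(D[...,0]>-135)&(D[...,0]<125); x=np.sort(D[m][:,0]); g=np.split(x,np.where(np.diff(x)>8)[0]+1)
print([(round((q[0]+q[-1])/2,1),round(q.mean(),1),len(q)) for q in g if len(q)>20])
E
```

```text
position: [0.5586, 0.2329, 0.1641]
pts 4022 normal [-1.    -0.001  0.001] face z 0.1334..0.1962 mid x at bottom -9.2, at top -9.2 mm y mid(uv) -2.0 tcp [-12.  -2.]
[(np.float64(-54.5), np.float64(-54.6), 587), (np.float64(-24.5), np.float64(-24.9), 484)]
```

```bash
python3 -m handwheel '[[[-0.03,0,0.03],[0,0,0]],[[-0.055,0,0.055],[0,0,0]],[[-0.068,0,0.068],[0,0,0]],[[-0.075,0,0.075],[0,0,0]],[[-0.08,0,0.08],[0,0,0]],[[-0.085,0,0.085],[0,0,0]],[[-0.09,0,0.09],[0,0,0]],[[-0.09,0,0.09],[0,0,0]],[[-0.09,0,0.09],[0,0,0]]]' | grep -v rot
python3 held.py w16
python3 -c "
from h import *
s=observe();print(s['position'],dry(s['position']),s['ft_force'])
q,S=place(1,.0025,dx=-2.2); print(q,go(q,S))"
```

```text
time_s: 28.35
position: [0.5585, 0.2333, 0.1]
ft_force: [-0.2, -0.1, -0.6]
grip_width: 0.0617
gripper_force: 33.0
pts 2489 normal [-1.    -0.     0.009] face z 0.0894..0.1320 mid x at bottom -9.2, at top -8.6 mm y mid(uv) -1.9 tcp [-11.7  -1.9]
[0.55848399 0.23333366 0.1000266 ] [-11.74909301  -1.93664368] [ 0.40567048 -0.26749425 -0.53668473]
[0.55784473 0.23205844 0.08447918] ([-0.024, -0.001, 0.02], [0.0003, -0.0014, 0.0011])
```

```bash
python3 -m handwheel '[[[-0.006,0,0.006],[0,0,0]],[[-0.012,0,0.012],[0,0,0]],[[-0.017,0,0.017],[0,0,0]],[[-0.0222,0,0.0218],[0,0,0]],[[-0.0222,0,0.0218],[0,0,0]]]' | grep -v rot
python3 -m handwheel '[[[0,0,0],[0,0,0]],[[0,0,0],[0,0,0]],[[0,0,0],[0,0,0]],[[0,0,-0.02],[0,0,0]],[[0,0,-0.06],[0,0,0]],[[0.02,0,-0.14],[0,0,0]],[[0.05,0,-0.22],[0,0,0]],[[0.05,0,-0.24],[0,0,0]],[[0.05,0,-0.24],[0,0,0]]]' 0.86 | grep -v rot
python3 rack.py w17
python3 - <<'E'
from h import *
s=observe();print(s["q"].round(1))
q=np.array([.42,-.26,.19]);print(go(q,lean(12.6,20)))
E
```

```text
time_s: 28.9
position: [0.5584, 0.2333, 0.0838]
ft_force: [-0.6, 0.0, -0.5]
grip_width: 0.0619
gripper_force: 33.0
time_s: 29.8
position: [0.5483, 0.1653, 0.1878]
ft_force: [0.3, -0.1, -1.2]
grip_width: 0.0732
gripper_force: 0.0
plate: top z 0.1154, x -14.5..-5.3 top x -10.3 low x -13.6, y mid -1.6 1819
plate: top z 0.1154, x 14.1..23.3 top x 18.2 low x 15.2, y mid -1.6 1801
[-14.7  26.   89.8  46.7  76.  -22.8]
([-0.6151, -0.1231, -0.6309], [0.0284, -0.3579, -0.1219])
```

Two plates are seated. Next is plate E at (415,-339), a = 12.6°.

```bash
python3 -m handwheel '[[[-0.615,-0.123,-0.631],[0.0284,-0.3579,-0.1219]],[[-0.615,-0.123,-0.631],[0.0284,-0.3579,-0.1219]],[[-0.615,-0.123,-0.631],[0.0284,-0.3579,-0.1219]],[[-0.615,-0.123,-0.631],[0.0284,-0.3579,-0.1219]],[[-0.615,-0.123,-0.631],[0.0284,-0.3579,-0.1219]],[[-0.615,-0.123,-0.631],[0.0284,-0.3579,-0.1219]],[[-0.615,-0.123,-0.631],[0.0284,-0.3579,-0.1219]],[[-0.615,-0.123,-0.631],[0.0284,-0.3579,-0.1219]],[[-0.615,-0.123,-0.631],[0.0284,-0.3579,-0.1219]],[[-0.615,-0.123,-0.631],[0.0284,-0.3579,-0.1219]]]' | grep pos
python3 -m handwheel '[[[0,0,0],[0,0,0]],[[0,0,0],[0,0,0]]]' | grep pos
python3 -c "
from h import *
shot('wrist','w18');s=observe();print(s['q'].round(1),s['qvel'].round(1))
r,R=pick((.4148,-.3394),12.6,up=.05); print(go(r,R))"; python3 plates.py w18;
```

```text
position: [0.4192, -0.2624, 0.1884]
position: [0.4207, -0.2586, 0.1891]
[-38.9  13.9  96.7 -15.1  54.5 -44.4] [ 0.2 -0.2 -0.4 -0.1 -0.1 -0.2]
([-0.0552, -0.0472, 0.3032], [0.0002, -0.1394, 0.0009])
pix [296. 177.] z 7.6 xy 414.6 -338.5 size 63.3 65.3 yaw 12.5
```

```bash
python3 -m handwheel '[[[-0.055,-0.047,0.303],[0,-0.1394,0.0009]],[[-0.055,-0.047,0.303],[0,-0.1394,0.0009]],[[-0.055,-0.047,0.303],[0,-0.1394,0.0009]],[[-0.055,-0.047,0.303],[0,-0.1394,0.0009]],[[-0.055,-0.047,0.303],[0,-0.1394,0.0009]],[[-0.055,-0.047,0.303],[0,-0.1394,0.0009]],[[-0.055,-0.047,0.303],[0,-0.1394,0.0009]],[[-0.055,-0.047,0.303],[0,-0.1394,0.0009]]]' | grep -v rot
python3 -c "
from h import *
s=observe(); print(s['q'].round(1))
r,R=pick((.4148,-.3394),12.6); print(go(r,R))"
```

```text
time_s: 31.9
position: [0.4284, -0.3408, 0.0769]
ft_force: [-0.0, -0.2, 0.7]
grip_width: 0.0736
gripper_force: 0.0
[-39.   29.3 110.4 -81.4  26.3  20.5]
([0.1034, -0.0242, 0.0972], [-0.0048, -0.009, 0.0007])
```

q4 sits at its limit, so lean plate E toward the robot instead (a = -77.4°).

```bash
python3 - <<'E'
from h import *
q=np.array([.43,-.32,.20]);Q=lean(-50,5);print(go(q,Q))
E
```

```text
([-0.1402, 0.0089, -0.2065], [0.1406, 0.1938, 0.3217])
```

```bash
python3 -m handwheel '[[[-0.14,0.009,-0.2065],[0.02,0.05,0.04]],[[-0.14,0.009,-0.2065],[0.1406,0.1938,0.3217]],[[-0.14,0.009,-0.2065],[0.1406,0.1938,0.3217]],[[-0.14,0.009,-0.2065],[0.1406,0.1938,0.3217]],[[-0.14,0.009,-0.2065],[0.1406,0.1938,0.3217]],[[-0.14,0.009,-0.2065],[0.1406,0.1938,0.3217]],[[-0.14,0.009,-0.2065],[0.1406,0.1938,0.3217]],[[-0.14,0.009,-0.2065],[0.1406,0.1938,0.3217]],[[-0.14,0.009,-0.2065],[0.1406,0.1938,0.3217]],[[-0.14,0.009,-0.2065],[0.1406,0.1938,0.3217]]]' | grep pos
python3 -m handwheel '[[[0,0,0],[0,0,0]]]' | grep pos
python3 -c "
from h import *
s=observe(); print(s['q'].round(1))
r,R=pick((.4148,-.3390),-77.4,up=.07); print(r,go(r,R))"
```

```text
position: [0.4295, -0.3206, 0.201]
position: [0.429, -0.3214, 0.2006]
[-47.1  22.4  78.9  -5.   78.9   4.1]
[ 0.41477969 -0.33900454  0.07620711] ([-0.0231, 0.0083, 0.2517], [0.0655, -0.2188, 0.1396])
```

```bash
python3 -m handwheel '[[[-0.023,0.008,0.2517],[0.0655,-0.2188,0.1396]],[[-0.023,0.008,0.2517],[0.0655,-0.2188,0.1396]],[[-0.023,0.008,0.2517],[0.0655,-0.2188,0.1396]],[[-0.023,0.008,0.2517],[0.0655,-0.2188,0.1396]],[[-0.023,0.008,0.2517],[0.0655,-0.2188,0.1396]],[[-0.023,0.008,0.2517],[0.0655,-0.2188,0.1396]],[[-0.023,0.008,0.2517],[0.0655,-0.2188,0.1396]],[[-0.023,0.008,0.2517],[0.0655,-0.2188,0.1396]],[[-0.023,0.008,0.2517],[0.0655,-0.2188,0.1396]]]' | grep pos
python3 -c "
from h import *
shot('wrist','w19');s=observe(); print(s['q'].round(1))
r,R=pick((.4148,-.3390),-77.4,up=.002); print(r,go(r,R))"; python3 plates.py w19
```

```text
position: [0.4148, -0.3378, 0.0761]
[-36.9  45.6  70.7 -32.7  95.6  46.6]
[ 0.41477969 -0.33900454  0.00820711] ([0.0958, 0.0023, 0.0965], [0.0001, -0.0004, 0.0005])
pix [327. 135.] z 7.7 xy 418.2 -340.6 size 66.8 63.4 yaw 12.9
```

```bash
python3 -m handwheel '[[[0.05,0.0023,0.05],[0,0,0]],[[0.075,0.0023,0.075],[0,0,0]],[[0.088,0.0023,0.088],[0,0,0]],[[0.0955,0.0023,0.096],[0,0,0]],[[0.0955,0.0023,0.096],[0,0,0]],[[0.0955,0.0023,0.096],[0,0,0]]]' | grep -v rot
python3 -c "
from h import *
s=observe(); r,R=pick((.4148,-.3390),-77.4); print(go(r,R),s['ft_force'])"
```

```text
time_s: 34.55
position: [0.4152, -0.3392, 0.0082]
ft_force: [0.2, 0.3, -0.7]
grip_width: 0.0734
gripper_force: 0.0
([0.0023, -0.0005, 0.0033], [-0.0001, -0.0, 0.0001]) [ 0.21790598  0.29357529 -0.74776194]
```

```bash
python3 -m handwheel '[[[0.0023,-0.0005,0.0033],[0,0,0]],[[0.0023,-0.0005,0.0033],[0,0,0]],[[0.0023,-0.0005,0.0033],[0,0,0]]]' | grep pos
python3 -m handwheel '[[[0,0,0],[0,0,0]],[[0,0,0],[0,0,0]],[[0,0,0],[0,0,0]],[[0,0,0],[0,0,0]],[[0,0,0],[0,0,0]]]' 0.6 30 | grep -v rot
python3 -m handwheel '[[[-0.01,0,-0.01],[0,0,0]],[[-0.03,0,-0.03],[0,0,0]],[[-0.06,0,-0.06],[0,0,0]],[[-0.12,0,-0.12],[0,0,0]],[[-0.18,0,-0.18],[0,0,0]],[[-0.23,0,-0.23],[0,0,0]],[[-0.23,0,-0.23],[0,0,0]],[[-0.23,0,-0.23],[0,0,0]]]' | grep -v rot
python3 - <<'E'
from h import *
s=observe();print(s["q"].round(1))
q=np.array([.5,-.08,.2]);Q=lean(-35,-15);print(go(q,Q))
q,S=place(0,.09,dx=-2.2); print(q,go(q,S))
E
```

```text
position: [0.4146, -0.3388, 0.0057]
time_s: 35.35
position: [0.4149, -0.3388, 0.0061]
ft_force: [2.3, 1.3, 5.5]
grip_width: 0.0617
gripper_force: 31.6
time_s: 36.15
position: [0.4145, -0.3389, 0.169]
ft_force: [0.3, -0.3, -1.4]
grip_width: 0.0613
gripper_force: 32.8
[-37.   39.6  65.9 -33.8 104.7  40.6]
([0.1542, -0.4681, -0.2413], [-0.0638, 0.3172, -0.2379])
[0.55325515 0.20241159 0.17197918] ([0.3545, -0.9961, -0.3619], [0.0, 0.4336, -0.4186])
```

```bash
python3 -m handwheel '[[[0.154,-0.468,-0.241],[-0.0638,0.3172,-0.2379]],[[0.154,-0.468,-0.241],[-0.0638,0.3172,-0.2379]],[[0.154,-0.468,-0.241],[-0.0638,0.3172,-0.2379]],[[0.154,-0.468,-0.241],[-0.0638,0.3172,-0.2379]],[[0.154,-0.468,-0.241],[-0.0638,0.3172,-0.2379]],[[0.154,-0.468,-0.241],[-0.0638,0.3172,-0.2379]],[[0.154,-0.468,-0.241],[-0.0638,0.3172,-0.2379]],[[0.154,-0.468,-0.241],[-0.0638,0.3172,-0.2379]],[[0.154,-0.468,-0.241],[-0.0638,0.3172,-0.2379]],[[0.154,-0.468,-0.241],[-0.0638,0.3172,-0.2379]]]' | grep -v rot
python3 - <<'E'
from h import *
s=observe();print(s["q"].round(1))
q,S=place(0,.09,dx=-2.2); print(q,go(q,S))
E
```

```text
time_s: 37.15
position: [0.4988, -0.0806, 0.198]
ft_force: [0.6, -0.3, -0.8]
grip_width: 0.0614
gripper_force: 33.1
[-30.5  17.1  89.   15.6  73.5   0.2]
[0.55325515 0.20241159 0.17197918] ([0.494, -0.236, 0.1873], [0.0726, 0.1634, -0.1287])
```

```bash
python3 -m handwheel '[[[0.494,-0.236,0.187],[0.0726,0.1634,-0.1287]],[[0.494,-0.236,0.187],[0.0726,0.1634,-0.1287]],[[0.494,-0.236,0.187],[0.0726,0.1634,-0.1287]],[[0.494,-0.236,0.187],[0.0726,0.1634,-0.1287]],[[0.494,-0.236,0.187],[0.0726,0.1634,-0.1287]],[[0.494,-0.236,0.187],[0.0726,0.1634,-0.1287]],[[0.494,-0.236,0.187],[0.0726,0.1634,-0.1287]],[[0.494,-0.236,0.187],[0.0726,0.1634,-0.1287]],[[0.494,-0.236,0.187],[0.0726,0.1634,-0.1287]]]' | grep -v rot
python3 -m handwheel '[[[0,0,0],[0,0,0]],[[0,0,0],[0,0,0]]]' | grep pos
python3 held.py w20
cat > teeth.py <<'E'
from h import *
import sys
c=load(sys.argv[1]);P=cloud(c);D=dry(P);H=P[...,2]
m=(H>.0775)&(H<.084)&(abs(D[...,1]+1)<12)&(c["im"].max(2)>100)&(D[...,0]>-135)&(D[...,0]<125); x=np.sort(D[m][:,0]); g=np.split(x,np.where(np.diff(x)>8)[0]+1)
print("ridges",[(round((q[0]+q[-1])/2,1),round(q.mean(),1),len(q)) for q in g if len(q)>20])
k=int(sys.argv[2]); q,S=place(k,.08,dx=-2.2); print("above",q,go(q,S)); q,S=place(k,.0025,dx=-2.2); print("down",q,go(q,S))
E
python3 teeth.py w20 0
```

```text
time_s: 38.05
position: [0.554, 0.2023, 0.1726]
ft_force: [0.3, 0.1, -0.9]
grip_width: 0.0616
gripper_force: 33.3
position: [0.5542, 0.2019, 0.173]
pts 3965 normal [-1.     0.001  0.001] face z 0.1414..0.2047 mid x at bottom -40.9, at top -40.8 mm y mid(uv) -2.5 tcp [-43.3  -2.5]
ridges [(np.float64(-84.6), np.float64(-84.6), 523), (np.float64(-54.4), np.float64(-54.7), 454)]
above [0.55325515 0.20241159 0.16197918] ([-0.0152, -0.002, 0.0159], [0.0005, 0.0005, 0.0008])
down [0.55325515 0.20241159 0.08447918] ([-0.1246, -0.0024, 0.1257], [0.0005, 0.0005, 0.0008])
```

```bash
python3 -m handwheel '[[[-0.03,-0.002,0.033],[0,0,0]],[[-0.06,-0.002,0.063],[0,0,0]],[[-0.078,-0.002,0.081],[0,0,0]],[[-0.088,-0.002,0.091],[0,0,0]],[[-0.094,-0.002,0.097],[0,0,0]],[[-0.098,-0.002,0.101],[0,0,0]],[[-0.102,-0.002,0.105],[0,0,0]],[[-0.102,-0.002,0.105],[0,0,0]]]' | grep -v rot
python3 held.py w21
python3 teeth.py w21 0|tail -1; python3 -c "
from h import *
print(observe()['ft_force'])"
```

```text
time_s: 39.1
position: [0.5534, 0.2039, 0.0998]
ft_force: [-0.2, -0.3, -0.5]
grip_width: 0.0613
gripper_force: 33.3
pts 1804 normal [-1.     0.001  0.017] face z 0.0939..0.1315 mid x at bottom -39.8, at top -38.7 mm y mid(uv) -1.4 tcp [-41.6  -1.5]
down [0.55325515 0.20241159 0.08447918] ([-0.024, -0.0, 0.0198], [0.0003, 0.0004, 0.0011])
[ 0.12900251  0.15568738 -0.81535214]
```

```bash
python3 -m handwheel '[[[-0.006,0,0.006],[0,0,0]],[[-0.012,0,0.012],[0,0,0]],[[-0.017,0,0.017],[0,0,0]],[[-0.022,0,0.0215],[0,0,0]],[[-0.022,0,0.0215],[0,0,0]]]' | grep -v rot
python3 -m handwheel '[[[0,0,0],[0,0,0]],[[0,0,0],[0,0,0]],[[0,0,0],[0,0,0]],[[0,0,-0.02],[0,0,0]],[[0,0,-0.06],[0,0,0]],[[0.02,0,-0.14],[0,0,0]],[[0.05,0,-0.22],[0,0,0]],[[0.05,0,-0.24],[0,0,0]],[[0.05,0,-0.24],[0,0,0]]]' 0.86 | grep -v rot
python3 rack.py w22
python3 - <<'E'
from h import *
s=observe();print(s["q"].round(1))
q=np.array([.44,-.06,.22]);Q=lean(-60,5);print(go(q,Q)); r,R=pick((.4348,-.0800),-116.7,up=.06); print(go(r,R,q,Q))
E
```

```text
time_s: 39.65
position: [0.5534, 0.2037, 0.0841]
ft_force: [-0.0, 0.8, 0.9]
grip_width: 0.0616
gripper_force: 33.3
time_s: 40.55
position: [0.5433, 0.1363, 0.1882]
ft_force: [0.6, 0.2, -0.5]
grip_width: 0.0738
gripper_force: 0.0
plate: top z 0.1155, x -44.6..-35.1 top x -40.2 low x -43.7, y mid -1.3 1838
plate: top z 0.1155, x -14.5..-5.4 top x -10.2 low x -13.3, y mid -1.5 1816
plate: top z 0.1155, x 14.0..24.1 top x 18.3 low x 15.2, y mid -1.5 1827
[-17.9  25.6  90.2  45.5  77.9 -24.8]
([-0.251, -0.1431, -0.3443], [-0.0993, -0.2585, 0.2762])
([-0.0021, 0.0294, 0.3089], [0.1357, -0.2035, 0.291])
```

Three are seated. Next is plate C, leaning toward the robot (a = -116.7°).

```bash
python3 -m handwheel '[[[-0.251,-0.143,-0.344],[-0.0993,-0.2585,0.2762]],[[-0.251,-0.143,-0.344],[-0.0993,-0.2585,0.2762]],[[-0.251,-0.143,-0.344],[-0.0993,-0.2585,0.2762]],[[-0.251,-0.143,-0.344],[-0.0993,-0.2585,0.2762]],[[-0.251,-0.143,-0.344],[-0.0993,-0.2585,0.2762]],[[-0.251,-0.143,-0.344],[-0.0993,-0.2585,0.2762]],[[-0.251,-0.143,-0.344],[-0.0993,-0.2585,0.2762]],[[-0.251,-0.143,-0.344],[-0.0993,-0.2585,0.2762]],[[-0.251,-0.143,-0.344],[-0.0993,-0.2585,0.2762]],[[-0.251,-0.143,-0.344],[-0.0993,-0.2585,0.2762]]]' | grep pos
python3 -c "
from h import *
shot('wrist','w23');s=observe(); print(s['q'].round(1),s['qvel'].round(1))
r,R=pick((.4348,-.0800),-116.7,up=.06); print(r,go(r,R))"; python3 plates.py w23
```

```text
position: [0.4403, -0.0583, 0.2184]
[-20.7  13.7  88.8  -3.9  80.8  39.9] [-1.3 -0.7 -0.1  0.2 -0.  -0.5]
[ 0.4347814  -0.07999065  0.06620711] ([-0.0036, 0.0322, 0.3063], [0.1355, -0.2025, 0.2922])
pix [336. 160.] z 7.8 xy 436.0 -78.7 size 64.5 63.7 yaw 63.1
pix [403.  46.] z 8.0 xy 559.1 -75.9 size 63.1 64.4 yaw 20.3
```

```bash
python3 -m handwheel '[[[-0.0036,0.032,0.306],[0.1355,-0.2025,0.2922]],[[-0.0036,0.032,0.306],[0.1355,-0.2025,0.2922]],[[-0.0036,0.032,0.306],[0.1355,-0.2025,0.2922]],[[-0.0036,0.032,0.306],[0.1355,-0.2025,0.2922]],[[-0.0036,0.032,0.306],[0.1355,-0.2025,0.2922]],[[-0.0036,0.032,0.306],[0.1355,-0.2025,0.2922]],[[-0.0036,0.032,0.306],[0.1355,-0.2025,0.2922]],[[-0.0036,0.032,0.306],[0.1355,-0.2025,0.2922]],[[-0.0036,0.032,0.306],[0.1355,-0.2025,0.2922]],[[-0.0036,0.032,0.306],[0.1355,-0.2025,0.2922]]]' | grep pos
python3 -c "
from h import *
shot('wrist','w24');s=observe(); print(s['q'].round(1))
r,R=pick((.4352,-.0796),-116.7,up=.002); print(r,go(r,R))"; python3 plates.py w24
```

```text
position: [0.4349, -0.0812, 0.0671]
[-26.2  42.8  79.3   0.4 102.6  90.4]
[ 0.4351814  -0.07959065  0.00820711] ([0.0831, -0.0023, 0.0848], [-0.0003, -0.0013, 0.0003])
pix [318. 149.] z 7.9 xy 437.9 -81.2 size 63.5 68.5 yaw 63.2
pix [132.  18.] z 8.1 xy 531.3 -63.0 size 50.8 24.8 yaw 63.4
```

```bash
python3 -m handwheel '[[[0.04,-0.0023,0.041],[0,-0.001,0]],[[0.062,-0.0023,0.063],[0,-0.001,0]],[[0.075,-0.0023,0.0765],[0,-0.001,0]],[[0.083,-0.0023,0.0847],[0,-0.001,0]],[[0.083,-0.0023,0.0847],[0,-0.001,0]],[[0.083,-0.0023,0.0847],[0,-0.001,0]]]' | grep -v rot
python3 -c "
from h import *
s=observe(); r,R=pick((.4352,-.0796),-116.7); print(go(r,R),s['ft_force'])"
```

```text
time_s: 43.3
position: [0.4356, -0.0799, 0.0088]
ft_force: [0.8, 0.9, 0.1]
grip_width: 0.0733
gripper_force: 0.0
([0.0029, -0.0002, 0.0044], [-0.0005, -0.0002, -0.0006]) [0.84823276 0.93048534 0.05107722]
```

```bash
python3 -m handwheel '[[[0.003,0,0.0043],[0,0,0]],[[0.003,0,0.0043],[0,0,0]],[[0.003,0,0.0043],[0,0,0]]]' | grep pos
python3 -m handwheel '[[[0,0,0],[0,0,0]],[[0,0,0],[0,0,0]],[[0,0,0],[0,0,0]],[[0,0,0],[0,0,0]],[[0,0,0],[0,0,0]]]' 0.6 30 | grep -v rot
python3 -m handwheel '[[[-0.01,0,-0.01],[0,0,0]],[[-0.03,0,-0.03],[0,0,0]],[[-0.06,0,-0.06],[0,0,0]],[[-0.12,0,-0.12],[0,0,0]],[[-0.18,0,-0.18],[0,0,0]],[[-0.25,0,-0.25],[0,0,0]],[[-0.27,0,-0.27],[0,0,0]],[[-0.27,0,-0.27],[0,0,0]]]' | grep -v rot
python3 - <<'E'
from h import *
s=observe();print(s["q"].round(1))
q=np.array([.49,-.04,.22]);Q=lean(-60,-12);print(go(q,Q))
E
```

```text
position: [0.435, -0.0797, 0.0059]
time_s: 44.1
position: [0.4353, -0.0798, 0.0063]
ft_force: [1.5, -0.9, 5.9]
grip_width: 0.062
gripper_force: 31.5
time_s: 44.9
position: [0.4353, -0.0796, 0.1992]
ft_force: [0.3, 0.6, -1.4]
grip_width: 0.0616
gripper_force: 32.8
[-26.1  33.7  72.2   0.6 118.8  90.8]
([0.0146, -0.1201, -0.073], [-0.0922, 0.2879, -0.3149])
```

```bash
python3 -m handwheel '[[[0.0146,-0.12,-0.073],[-0.0922,0.2879,-0.3149]],[[0.0146,-0.12,-0.073],[-0.0922,0.2879,-0.3149]],[[0.0146,-0.12,-0.073],[-0.0922,0.2879,-0.3149]],[[0.0146,-0.12,-0.073],[-0.0922,0.2879,-0.3149]],[[0.0146,-0.12,-0.073],[-0.0922,0.2879,-0.3149]],[[0.0146,-0.12,-0.073],[-0.0922,0.2879,-0.3149]],[[0.0146,-0.12,-0.073],[-0.0922,0.2879,-0.3149]],[[0.0146,-0.12,-0.073],[-0.0922,0.2879,-0.3149]],[[0.0146,-0.12,-0.073],[-0.0922,0.2879,-0.3149]],[[0.0146,-0.12,-0.073],[-0.0922,0.2879,-0.3149]]]' | grep -v rot
python3 - <<'E'
from h import *
s=observe();print(s["q"].round(1))
q,S=place(-1,.09,dx=-1.6); print(q,go(q,S))
E
```

```text
time_s: 45.9
position: [0.4879, -0.0396, 0.2164]
ft_force: [0.2, 0.1, -0.6]
grip_width: 0.0617
gripper_force: 33.2
[-23.8  12.6  91.5  10.4  69.4  33.1]
[0.54875737 0.17335767 0.17197918] ([0.2933, -0.3073, 0.1539], [0.1353, 0.171, -0.2543])
```

```bash
python3 -m handwheel '[[[0.293,-0.307,0.154],[0.1353,0.171,-0.2543]],[[0.293,-0.307,0.154],[0.1353,0.171,-0.2543]],[[0.293,-0.307,0.154],[0.1353,0.171,-0.2543]],[[0.293,-0.307,0.154],[0.1353,0.171,-0.2543]],[[0.293,-0.307,0.154],[0.1353,0.171,-0.2543]],[[0.293,-0.307,0.154],[0.1353,0.171,-0.2543]],[[0.293,-0.307,0.154],[0.1353,0.171,-0.2543]],[[0.293,-0.307,0.154],[0.1353,0.171,-0.2543]],[[0.293,-0.307,0.154],[0.1353,0.171,-0.2543]],[[0.293,-0.307,0.154],[0.1353,0.171,-0.2543]]]' | grep -v rot
python3 -m handwheel '[[[0,0,0],[0,0,0]],[[0,0,0],[0,0,0]]]' | grep pos
python3 held.py w25; python3 teeth.py w25 -1
```

```text
time_s: 46.9
position: [0.5506, 0.173, 0.1727]
ft_force: [-1.0, 0.3, -0.4]
grip_width: 0.0615
gripper_force: 33.3
position: [0.5506, 0.173, 0.1731]
pts 4071 normal [-1.     0.001  0.005] face z 0.1433..0.2060 mid x at bottom -69.9, at top -69.6 mm y mid(uv) -3.4 tcp [-72.6  -3.4]
ridges [(np.float64(-114.6), np.float64(-114.4), 534), (np.float64(-84.4), np.float64(-84.8), 455)]
above [0.54866558 0.17276473 0.16197918] ([-0.0163, -0.0038, 0.0149], [0.0005, 0.0005, 0.0001])
down [0.54866558 0.17276473 0.08447918] ([-0.1257, -0.0041, 0.1247], [0.0005, 0.0005, 0.0001])
```

```bash
python3 -m handwheel '[[[-0.03,-0.004,0.03],[0,0,0]],[[-0.06,-0.004,0.06],[0,0,0]],[[-0.078,-0.004,0.078],[0,0,0]],[[-0.088,-0.004,0.0885],[0,0,0]],[[-0.094,-0.004,0.0945],[0,0,0]],[[-0.1,-0.004,0.1005],[0,0,0]],[[-0.104,-0.004,0.1045],[0,0,0]],[[-0.104,-0.004,0.1045],[0,0,0]]]' | grep -v rot
python3 held.py w26
python3 teeth.py w26 -1|tail -1; python3 -c "
from h import *
print(observe()['ft_force'])"
```

```text
time_s: 47.95
position: [0.549, 0.173, 0.099]
ft_force: [0.2, 0.3, -1.3]
grip_width: 0.0616
gripper_force: 33.3
pts 1905 normal [-1.     0.002  0.02 ] face z 0.0937..0.1319 mid x at bottom -70.8, at top -69.5 mm y mid(uv) -1.8 tcp [-72.8  -1.8]
down [0.54866558 0.17276473 0.08447918] ([-0.0212, -0.0007, 0.0203], [0.0005, 0.0003, 0.0002])
[ 0.29568724 -1.21326777 -0.32125283]
```

```bash
python3 -m handwheel '[[[-0.005,0,0.006],[0,0,0]],[[-0.011,0,0.012],[0,0,0]],[[-0.016,0,0.017],[0,0,0]],[[-0.0208,0,0.022],[0,0,0]],[[-0.0208,0,0.022],[0,0,0]]]' | grep -v rot
python3 -m handwheel '[[[0,0,0],[0,0,0]],[[0,0,0],[0,0,0]],[[0,0,0],[0,0,0]],[[0,0,-0.02],[0,0,0]],[[0,0,-0.06],[0,0,0]],[[0.02,0,-0.14],[0,0,0]],[[0.05,0,-0.22],[0,0,0]],[[0.05,0,-0.24],[0,0,0]],[[0.05,0,-0.24],[0,0,0]]]' 0.86 | grep -v rot
python3 rack.py w27
python3 - <<'E'
from h import *
s=observe();print(s["q"].round(1))
q=np.array([.54,-.09,.24]);Q=lean(55,5);print(go(q,Q)); q2=np.array([.54,-.09,.24]);Q2=lean(-75,5);print(go(q2,Q2))
E
```

```text
time_s: 48.5
position: [0.5489, 0.1735, 0.0833]
ft_force: [0.6, -0.1, -0.2]
grip_width: 0.0612
gripper_force: 33.3
time_s: 49.4
position: [0.539, 0.1061, 0.1877]
ft_force: [0.0, -0.1, -1.1]
grip_width: 0.0735
gripper_force: 0.0
plate: top z 0.1156, x -75.2..-66.2 top x -70.9 low x -74.2, y mid -1.6 1798
plate: top z 0.1153, x -45.1..-35.2 top x -40.6 low x -43.8, y mid -1.6 1832
plate: top z 0.1154, x -14.6..-5.2 top x -10.3 low x -13.3, y mid -1.3 1814
plate: top z 0.1154, x 13.9..23.7 top x 18.2 low x 15.2, y mid -1.6 1712
[-21.3  25.5  90.4  44.5  80.  -27. ]
([-0.1994, 0.0641, -0.3502], [0.1252, -0.247, -0.3432])
([-0.1994, 0.0641, -0.3502], [-0.1286, -0.2455, 0.3555])
```

Four are seated. For the last plate (A), check what stands where the leaned gripper would be.

```bash
python3 - <<'E'
from h import *
c=load("scene0");P=cloud(c).reshape(-1,3)
for a in(-69.6,20.4):
    R=lean(a,45); d=np.array([np.sin(np.radians(a)),-np.cos(np.radians(a)),0]); p,_=pick((.558,-.077),a)
    m=(P[:,2]>.012)&(P[:,2]<.3); Q=P[m]; u=-(Q-p)@d; v=(Q-p)@R[:,1]
    k=(u>0.03)&(u<.30)&(abs(v)<.09)
    for lo in np.arange(.03,.3,.03):
        s=k&(u>=lo)&(u<lo+.03); print(a,"u %.2f"%lo, s.sum(), "maxz %.3f v %.3f..%.3f"%(Q[s][:,2].max(),v[s].min(),v[s].max()) if s.sum() else "")
w=load("w7");P=cloud(w)
for n,uv in(("boat",(445,292)),("button",(598,305))): print(n,P[uv[1],uv[0]].round(3))
E
```

```text
-69.6 u 0.03 1 maxz 0.013 v -0.004..-0.004
-69.6 u 0.06 13 maxz 0.018 v -0.018..0.017
-69.6 u 0.09 19 maxz 0.019 v -0.036..0.036
-69.6 u 0.12 138 maxz 0.089 v -0.024..0.089
-69.6 u 0.15 98 maxz 0.089 v -0.009..0.080
-69.6 u 0.18 38 maxz 0.103 v -0.016..0.090
-69.6 u 0.21 269 maxz 0.152 v -0.040..0.017
-69.6 u 0.24 428 maxz 0.153 v -0.039..0.016
-69.6 u 0.27 0 
-69.6 u 0.30 0 
20.4 u 0.03 1 maxz 0.012 v -0.072..-0.072
20.4 u 0.06 0 
20.4 u 0.09 0 
20.4 u 0.12 11 maxz 0.042 v 0.077..0.089
20.4 u 0.15 122 maxz 0.046 v 0.025..0.090
20.4 u 0.18 230 maxz 0.047 v -0.023..0.090
20.4 u 0.21 243 maxz 0.086 v -0.020..0.090
20.4 u 0.24 241 maxz 0.087 v -0.040..0.089
20.4 u 0.27 179 maxz 0.074 v -0.035..0.090
20.4 u 0.30 0 
boat [ 0.66  -0.034  0.005]
button [0.637 0.136 0.068]
```

For plate A every lean is blocked: the beaker and bottle on one side, the drawn-out handle on another, and joint limits on the rest. So I'll shift it with a vertical grip to plate B's old spot and yaw, where the pick already worked.

```bash
python3 - <<'E'
from h import *
q=np.array([.5577,-.077,.12]);Q=lean(-69.6,0);print(go(q,Q))
E
```

```text
([-0.3469, 0.0946, -0.1582], [-0.1315, -0.2256, 0.3194])
```

```bash
python3 -m handwheel '[[[-0.347,0.0946,-0.158],[-0.1315,-0.2256,0.3194]],[[-0.347,0.0946,-0.158],[-0.1315,-0.2256,0.3194]],[[-0.347,0.0946,-0.158],[-0.1315,-0.2256,0.3194]],[[-0.347,0.0946,-0.158],[-0.1315,-0.2256,0.3194]],[[-0.347,0.0946,-0.158],[-0.1315,-0.2256,0.3194]],[[-0.347,0.0946,-0.158],[-0.1315,-0.2256,0.3194]],[[-0.347,0.0946,-0.158],[-0.1315,-0.2256,0.3194]],[[-0.347,0.0946,-0.158],[-0.1315,-0.2256,0.3194]],[[-0.347,0.0946,-0.158],[-0.1315,-0.2256,0.3194]],[[-0.347,0.0946,-0.158],[-0.1315,-0.2256,0.3194]]]' | grep pos
python3 -c "
from h import *
shot('wrist','w28');s=observe(); print(s['q'].round(1),s['qvel'].round(1))
print(go([.5577,-.077,.003],lean(-69.6,0)))"; python3 plates.py w28
```

```text
position: [0.5579, -0.0746, 0.1183]
[-19.8  29.1  82.2   0.1  68.9  49.5] [-1.8 -0.7  0.5  0.8 -0.3 -2. ]
([-0.001, 0.0042, 0.2307], [-0.001, 0.0004, 0.0016])
pix [596. 289.] z 10.3 xy 561.0 -316.5 size 22.5 55.8 yaw 81.4
pix [324. 192.] z 8.0 xy 560.0 -76.1 size 64.1 63.8 yaw 20.6
```

```bash
python3 -m handwheel '[[[-0.001,0.004,0.09],[0,0,0.0015]],[[-0.001,0.004,0.16],[0,0,0.0015]],[[-0.001,0.004,0.2],[0,0,0.0015]],[[-0.001,0.004,0.22],[0,0,0.0015]],[[-0.001,0.004,0.23],[0,0,0.0015]],[[-0.001,0.004,0.23],[0,0,0.0015]],[[-0.001,0.004,0.23],[0,0,0.0015]]]' | grep -v rot
python3 -c "
from h import *
s=observe()
print(go([.5580,-.077,-.003],lean(-69.6,0)),s['ft_force'])"
```

```text
time_s: 51.2
position: [0.5586, -0.0788, 0.0057]
ft_force: [0.4, 0.4, 0.7]
grip_width: 0.0735
gripper_force: 0.0
([0.0, -0.0038, 0.0175], [0.0001, -0.0004, -0.0011]) [0.38194417 0.37598094 0.74192886]
```

```bash
python3 -m handwheel '[[[0,-0.003,0.008],[0,0,0]],[[0,-0.003,0.014],[0,0,0]],[[0,-0.003,0.0175],[0,0,0]],[[0,-0.003,0.0175],[0,0,0]]]' | grep -v rot
python3 -m handwheel '[[[0,0,0],[0,0,0]],[[0,0,0],[0,0,0]],[[0,0,0],[0,0,0]],[[0,0,0],[0,0,0]],[[0,0,0],[0,0,0]]]' 0.6 30 | grep -v rot
python3 -m handwheel '[[[0,0,-0.01],[0,0,0]],[[0,0,-0.03],[0,0,0]],[[0,0,-0.06],[0,0,0]],[[0,0,-0.06],[0,0,0]],[[0,0,-0.06],[0,0,0]]]' | grep -v rot
python3 -c "
from h import *
print(go([.5485,-.204,.027],lean(-27.7,0)))"
```

```text
time_s: 51.6
position: [0.5576, -0.0771, -0.0041]
ft_force: [-0.3, 0.5, 1.0]
grip_width: 0.0741
gripper_force: 0.0
time_s: 52.1
position: [0.5577, -0.0771, -0.0036]
ft_force: [-1.5, 0.4, 4.6]
grip_width: 0.0626
gripper_force: 33.4
time_s: 52.6
position: [0.5578, -0.0772, 0.0263]
ft_force: [0.4, -0.1, -1.7]
grip_width: 0.0625
gripper_force: 33.1
([-0.1049, 0.2317, -0.0014], [0.0001, -0.0001, -0.234])
```

```bash
python3 -m handwheel '[[[-0.105,0.2317,-0.01],[0,0,-0.2336]],[[-0.105,0.2317,-0.01],[0,0,-0.2336]],[[-0.105,0.2317,-0.01],[0,0,-0.2336]],[[-0.105,0.2317,-0.01],[0,0,-0.2336]],[[-0.105,0.2317,-0.01],[0,0,-0.2336]],[[-0.105,0.2317,-0.01],[0,0,-0.2336]],[[-0.105,0.2317,-0.002],[0,0,-0.2336]],[[-0.105,0.2317,-0.002],[0,0,-0.2336]]]' | grep pos
python3 -m handwheel '[[[0,0,0],[0,0,0]],[[0,0,0.02],[0,0,0]],[[0,0,0.04],[0,0,0]],[[0,0,0.052],[0,0,0]],[[0,0,0.058],[0,0,0]],[[0,0,0.058],[0,0,0]]]' | grep -v rot
```

```text
position: [0.548, -0.2036, 0.0262]
time_s: 54.0
position: [0.5481, -0.2039, -0.0026]
ft_force: [-0.5, -0.4, -1.1]
grip_width: 0.063
gripper_force: 33.1
```

Release, rise and re-measure.

```bash
python3 -m handwheel '[[[0,0,0],[0,0,0]],[[0,0,0],[0,0,0]],[[0,0,0],[0,0,0]],[[0,0,-0.03],[0,0,0]],[[0,0,-0.1],[0,0,0]],[[0,0,-0.2],[0,0,0]],[[0,0,-0.3],[0,0,0]],[[0,0,-0.36],[0,0,0]],[[0,0,-0.36],[0,0,0]],[[0,0,-0.36],[0,0,0]]]' 0.86 | grep -v rot
python3 -c "
from h import *
shot('wrist','w29');r,R=pick((.5485,-.204),-27.7,up=.05); print(go(r,R))"; python3 plates.py w29
```

```text
time_s: 55.0
position: [0.5483, -0.204, 0.1782]
ft_force: [0.7, 0.3, -0.1]
grip_width: 0.0736
gripper_force: 0.0
([0.0, 0.0017, 0.2418], [-0.0008, -0.2501, -0.0001])
pix [320. 172.] z 7.9 xy 549.5 -201.3 size 62.8 63.9 yaw 62.2
```

```bash
python3 -m handwheel '[[[0,0.0017,0.2418],[0,-0.25,0]],[[0,0.0017,0.2418],[0,-0.25,0]],[[0,0.0017,0.2418],[0,-0.25,0]],[[0,0.0017,0.2418],[0,-0.25,0]],[[0,0.0017,0.2418],[0,-0.25,0]],[[0,0.0017,0.2418],[0,-0.25,0]],[[0,0.0017,0.2418],[0,-0.25,0]],[[0,0.0017,0.2418],[0,-0.25,0]],[[0,0.0017,0.2418],[0,-0.25,0]]]' | grep pos
python3 -c "
from h import *
s=observe();print(s['q'].round(1));r,R=pick((.5483,-.203),-27.7,up=.002); print(go(r,R))"
```

```text
position: [0.5489, -0.2054, 0.0578]
[-14.7  44.8  76.6 -44.9  76.5  31.3]
([0.0726, -0.0033, 0.0678], [-0.0005, -0.0007, -0.0008])
```

```bash
python3 -m handwheel '[[[0.035,-0.0033,0.033],[0,0,0]],[[0.055,-0.0033,0.052],[0,0,0]],[[0.067,-0.0033,0.0625],[0,0,0]],[[0.0725,-0.0033,0.068],[0,0,0]],[[0.0725,-0.0033,0.068],[0,0,0]],[[0.0725,-0.0033,0.068],[0,0,0]]]' | grep -v rot
python3 -c "
from h import *
s=observe();r,R=pick((.5483,-.203),-27.7); print(go(r,R),s['ft_force'])"
```

```text
time_s: 56.55
position: [0.5486, -0.2023, 0.008]
ft_force: [-0.0, -0.9, 0.4]
grip_width: 0.0735
gripper_force: 0.0
([0.0015, -0.0, 0.0036], [-0.0002, -0.0001, -0.0004]) [-0.01699879 -0.90984484  0.35137547]
```

```bash
python3 -m handwheel '[[[0.0015,0,0.0035],[0,0,0]],[[0.0015,0,0.0035],[0,0,0]],[[0.0015,0,0.0035],[0,0,0]]]' | grep pos
python3 -m handwheel '[[[0,0,0],[0,0,0]],[[0,0,0],[0,0,0]],[[0,0,0],[0,0,0]],[[0,0,0],[0,0,0]],[[0,0,0],[0,0,0]]]' 0.6 30 | grep -v rot
python3 -m handwheel '[[[-0.01,0,-0.01],[0,0,0]],[[-0.03,0,-0.03],[0,0,0]],[[-0.06,0,-0.06],[0,0,0]],[[-0.12,0,-0.12],[0,0,0]],[[-0.18,0,-0.18],[0,0,0]],[[-0.23,0,-0.23],[0,0,0]],[[-0.23,0,-0.23],[0,0,0]],[[-0.23,0,-0.23],[0,0,0]]]' | grep -v rot
python3 - <<'E'
from h import *
s=observe();print(s["q"].round(1))
q,S=place(-2,.09,dx=-1.9); print(q,go(q,S))
E
```

```text
position: [0.5481, -0.2029, 0.0059]
time_s: 57.35
position: [0.5482, -0.2027, 0.0062]
ft_force: [0.2, 2.9, 5.1]
grip_width: 0.0615
gripper_force: 31.7
time_s: 58.15
position: [0.5479, -0.2029, 0.1694]
ft_force: [-0.2, -0.6, -0.5]
grip_width: 0.0615
gripper_force: 32.7
[-14.5  36.9  71.4 -43.6  86.1  22.2]
[0.5441219  0.14341435 0.17197918] ([0.4272, -0.3296, -0.4343], [0.0004, 0.4948, -0.117])
```

```bash
python3 -m handwheel '[[[0,0,-0.03],[0,0.4948,-0.117]],[[0.1,-0.1,-0.15],[0,0.4948,-0.117]],[[0.427,-0.33,-0.434],[0,0.4948,-0.117]],[[0.427,-0.33,-0.434],[0,0.4948,-0.117]],[[0.427,-0.33,-0.434],[0,0.4948,-0.117]],[[0.427,-0.33,-0.434],[0,0.4948,-0.117]],[[0.427,-0.33,-0.434],[0,0.4948,-0.117]],[[0.427,-0.33,-0.434],[0,0.4948,-0.117]],[[0.427,-0.33,-0.434],[0,0.4948,-0.117]],[[0.427,-0.33,-0.434],[0,0.4948,-0.117]]]' | grep -v rot
python3 -m handwheel '[[[0,0,0],[0,0,0]]]' | grep pos
python3 -c "
from h import *
s=observe();print(s['q'].round(1));q,S=place(-2,.09,dx=-1.9); print(q,go(q,S))"
```

```text
time_s: 59.15
position: [0.5433, 0.1444, 0.1706]
ft_force: [-0.0, -0.4, -0.2]
grip_width: 0.0614
gripper_force: 32.9
position: [0.543, 0.1418, 0.1684]
[-15.4  26.   90.   41.1  74.5 -20.2]
[0.5441219  0.14341435 0.17197918] ([0.0073, 0.0016, -0.0033], [-0.0009, 0.0295, -0.0092])
```

```bash
python3 -m handwheel '[[[0.0073,0.0016,-0.0033],[-0.0009,0.0295,-0.0092]],[[0.0073,0.0016,-0.0033],[-0.0009,0.0295,-0.0092]],[[0.0073,0.0016,-0.0033],[-0.0009,0.0295,-0.0092]],[[0.0073,0.0016,-0.0033],[-0.0009,0.0295,-0.0092]],[[0.0073,0.0016,-0.0033],[-0.0009,0.0295,-0.0092]]]' | grep pos
python3 held.py w30; python3 teeth.py w30 -2;  python3 -c "
from h import *
c=load('w30');P=cloud(c);D=dry(P);m=(c['im'].max(2)<110)&(abs(P[...,2]-.085)<.003)&(abs(D[...,1])<30)&(D[...,0]<-140)&(D[...,0]>-185);print('handle',m.sum(),D[m].mean(0) if m.any() else '')"
```

```text
position: [0.545, 0.1454, 0.1747]
pts 4053 normal [-1.    -0.003  0.005] face z 0.1449..0.2077 mid x at bottom -98.1, at top -97.8 mm y mid(uv) -2.1 tcp [-100.8   -2.1]
ridges [(np.float64(-114.6), np.float64(-114.6), 465), (np.float64(-89.1), np.float64(-88.6), 47)]
above [0.544076   0.14311788 0.16197918] ([-0.0212, -0.0014, 0.0148], [0.0006, 0.0012, 0.0022])
down [0.544076   0.14311788 0.08447918] ([-0.1304, -0.0023, 0.1248], [0.0006, 0.0012, 0.0022])
handle 0
```

```bash
python3 -m handwheel '[[[-0.02,-0.0015,0.0145],[0,0.0012,0.002]],[[-0.045,-0.0015,0.0395],[0,0.0012,0.002]],[[-0.07,-0.0015,0.0645],[0,0.0012,0.002]],[[-0.082,-0.0015,0.0765],[0,0.0012,0.002]],[[-0.088,-0.0015,0.0825],[0,0.0012,0.002]],[[-0.088,-0.0015,0.0825],[0,0.0012,0.002]],[[-0.088,-0.0015,0.0825],[0,0.0012,0.002]]]' | grep -v rot
python3 held.py w31; python3 teeth.py w31 -2; 
```

```text
time_s: 60.5
position: [0.5446, 0.1429, 0.1147]
ft_force: [0.9, 0.7, 0.2]
grip_width: 0.0615
gripper_force: 33.0
pts 1596 normal [-1.     0.004  0.017] face z 0.1093..0.1477 mid x at bottom -101.2, at top -100.1 mm y mid(uv) -2.0 tcp [-103.3   -2.1]
ridges [(np.float64(-114.9), np.float64(-115.1), 717)]
above [0.544076   0.14311788 0.16197918] ([0.067, -0.0009, -0.0664], [0.0009, -0.0004, 0.0003])
down [0.544076   0.14311788 0.08447918] ([-0.0427, -0.0013, 0.0431], [0.0009, -0.0004, 0.0003])
```

```bash
python3 -m handwheel '[[[-0.006,-0.001,0.008],[0,0,0]],[[-0.014,-0.001,0.016],[0,0,0]],[[-0.022,-0.001,0.024],[0,0,0]],[[-0.022,-0.001,0.024],[0,0,0]]]' | grep -v rot
python3 held.py w32
python3 -m handwheel '[[[-0.006,0,0.006],[0,0,0]],[[-0.012,0,0.012],[0,0,0]],[[-0.017,0,0.017],[0,0,0]],[[-0.0205,0,0.0205],[0,0,0]],[[-0.0205,0,0.0205],[0,0,0]]]' | grep -v rot
```

```text
time_s: 60.95
position: [0.5437, 0.1438, 0.0971]
ft_force: [0.3, -0.2, -0.9]
grip_width: 0.0611
gripper_force: 33.0
pts 1515 normal [-1.     0.004  0.017] face z 0.0950..0.1301 mid x at bottom -100.5, at top -99.4 mm y mid(uv) -1.2 tcp [-102.5   -1.2]
time_s: 61.5
position: [0.544, 0.1437, 0.0831]
ft_force: [0.0, 0.3, -0.8]
grip_width: 0.0617
gripper_force: 33.0
```

```bash
python3 -m handwheel '[[[0,0,0],[0,0,0]],[[0,0,0],[0,0,0]],[[0,0,0],[0,0,0]],[[0,0,-0.02],[0,0,0]],[[0,0,-0.06],[0,0,0]],[[0.02,0,-0.14],[0,0,0]],[[0.05,0,-0.22],[0,0,0]],[[0.05,0,-0.24],[0,0,0]],[[0.05,0,-0.24],[0,0,0]]]' 0.86 | grep -v rot
python3 rack.py w33
python3 - <<'E'
from h import *
s=observe();print(s["q"].round(1))
q=np.array([*wor(-164.5,20),.24]);print(go(q,down(YAW)))
E
```

```text
time_s: 62.4
position: [0.5338, 0.076, 0.1871]
ft_force: [0.9, 0.2, -0.4]
grip_width: 0.0735
gripper_force: 0.0
plate: top z 0.1154, x -105.0..-95.7 top x -100.8 low x -104.3, y mid -1.6 1850
plate: top z 0.1154, x -75.3..-65.7 top x -70.9 low x -74.2, y mid -1.4 1851
plate: top z 0.1153, x -45.1..-35.4 top x -40.8 low x -43.8, y mid -1.6 1835
plate: top z 0.1154, x -14.8..-4.8 top x -10.5 low x -13.2, y mid -1.3 1782
plate: top z 0.1154, x 13.6..23.6 top x 18.0 low x 15.3, y mid -1.4 1515
[-24.7  25.6  90.5  43.5  82.  -29.3]
([0.0847, -0.0419, -0.0685], [0.1964, -0.1951, -0.4722])
```

All five plates stand at equal height (tops 115.4 mm), centred in their slots. Now grip the handle and push the rack home.

```bash
python3 -m handwheel '[[[0.0847,-0.042,-0.0685],[0.1964,-0.1951,-0.4722]],[[0.0847,-0.042,-0.0685],[0.1964,-0.1951,-0.4722]],[[0.0847,-0.042,-0.0685],[0.1964,-0.1951,-0.4722]],[[0.0847,-0.042,-0.0685],[0.1964,-0.1951,-0.4722]],[[0.0847,-0.042,-0.0685],[0.1964,-0.1951,-0.4722]],[[0.0847,-0.042,-0.0685],[0.1964,-0.1951,-0.4722]],[[0.0847,-0.042,-0.0685],[0.1964,-0.1951,-0.4722]],[[0.0847,-0.042,-0.0685],[0.1964,-0.1951,-0.4722]],[[0.0847,-0.042,-0.0685],[0.1964,-0.1951,-0.4722]],[[0.0847,-0.042,-0.0685],[0.1964,-0.1951,-0.4722]]]' 0.5 40| grep pos
python3 -m handwheel '[[[0,0,0],[0,0,0]],[[0,0,0],[0,0,0]]]' | grep pos
python3 -c "
from h import *
shot('wrist','w34');s=observe();print(s['q'].round(1));print(go([*wor(-164.8,-.5),.0636],down(YAW)))
c=load('w34');P=cloud(c);D=dry(P);m=(c['im'].max(2)<90)&(abs(P[...,2]-.085)<.003)&(abs(D[...,1])<35)&(D[...,0]<-140)&(D[...,0]>-185);print('handle',m.sum(),D[m].mean(0) if m.any() else '')"
```

```text
position: [0.5132, 0.0868, 0.2384]
position: [0.5131, 0.0867, 0.239]
[ -6.2  19.7  76.5   5.2  87.7 -76.8]
([-0.0718, -0.0187, 0.3456], [0.0254, -0.026, -0.0609])
handle 524 [-164.63359329   -0.71306393]
```

```bash
python3 -m handwheel '[[[-0.072,-0.0187,0.05],[0.0254,-0.026,-0.0609]],[[-0.072,-0.0187,0.1],[0.0254,-0.026,-0.0609]],[[-0.072,-0.0187,0.15],[0.0254,-0.026,-0.0609]],[[-0.072,-0.0187,0.2],[0.0254,-0.026,-0.0609]],[[-0.072,-0.0187,0.22],[0.0254,-0.026,-0.0609]],[[-0.072,-0.0187,0.22],[0.0254,-0.026,-0.0609]]]' | grep pos
python3 -c "
from h import *
s=observe();print(go([*wor(-164.6,-.7),.0636],down(YAW)))"
```

```text
position: [0.5375, 0.0756, 0.1258]
([0.0093, 0.0126, 0.1243], [-0.0002, -0.0001, 0.0002])
```

```bash
python3 -m handwheel '[[[0.0093,0.0126,0.02],[0,0,0]],[[0.0093,0.0126,0.07],[0,0,0]],[[0.0093,0.0126,0.1],[0,0,0]],[[0.0093,0.0126,0.118],[0,0,0]],[[0.0093,0.0126,0.124],[0,0,0]],[[0.0093,0.0126,0.124],[0,0,0]]]' | grep -v rot
python3 -m handwheel '[[[0,0,0],[0,0,0]],[[0,0,0],[0,0,0]],[[0,0,0],[0,0,0]],[[0,0,0],[0,0,0]],[[0,0,0],[0,0,0]],[[0,0,0],[0,0,0]]]' 0 40 | grep -v rot
python3 -c "
from h import *
s=observe();print(dry(s['position']),go([*wor(-64.3,-.5),s['position'][2]],s['tool_rot']))"
```

```text
time_s: 64.9
position: [0.5348, 0.0828, 0.0653]
ft_force: [-0.2, -0.5, 1.1]
grip_width: 0.0428
gripper_force: 0.0
time_s: 65.5
position: [0.5349, 0.0827, 0.0658]
ft_force: [-1.7, -0.3, 5.9]
grip_width: 0.009
gripper_force: 41.1
[-164.25696733   -1.65703583] ([0.0018, 0.1999, -0.0002], [0.0, 0.0, 0.0])
```

```bash
python3 -m handwheel '[[[0,0.006,0],[0,0,0]],[[0,0.018,0],[0,0,0]],[[0,0.034,0],[0,0,0]],[[0,0.052,0],[0,0,0]],[[0,0.07,0],[0,0,0]],[[0,0.088,0],[0,0,0]],[[0,0.106,0],[0,0,0]],[[0,0.124,0],[0,0,0]],[[0,0.14,0],[0,0,0]],[[0,0.154,0],[0,0,0]]]' | grep -v rot
python3 -m handwheel '[[[0,0.012,0],[0,0,0]],[[0,0.022,0],[0,0,0]],[[0,0.032,0],[0,0,0]],[[0,0.04,0],[0,0,0]],[[0,0.045,0],[0,0,0]],[[0,0.0465,0],[0,0,0]],[[0,0.0465,0],[0,0,0]],[[0,0.0465,0],[0,0,0]]]' | grep -v rot
python3 -c "
from h import *
s=observe();print(dry(s['position']))"
```

```text
time_s: 66.5
position: [0.5468, 0.1589, 0.0658]
ft_force: [-0.0, -2.1, 5.5]
grip_width: 0.0091
gripper_force: 41.1
time_s: 67.3
position: [0.5502, 0.1805, 0.0658]
ft_force: [-2.1, -7.5, 7.0]
grip_width: 0.0091
gripper_force: 41.2
[-65.2203712   -1.78696757]
```

```bash
python3 -m handwheel '[[[0,0.002,0],[0,0,0]],[[0,0.004,0],[0,0,0]],[[0,0.004,0],[0,0,0]],[[0,0.004,0],[0,0,0]]]' | grep -v rot
python3 -c "
from h import *
s=observe();print(dry(s['position']))"
```

```text
time_s: 67.7
position: [0.5501, 0.1806, 0.0658]
ft_force: [-3.0, -18.3, 9.5]
grip_width: 0.0089
gripper_force: 41.6
[-65.17238931  -1.75729925]
```

Hard stop felt: force rises with no movement. Release, rise and check rack, plates and pin.

```bash
python3 -m handwheel '[[[0,-0.0045,0],[0,0,0]],[[0,-0.0045,0],[0,0,0]]]' | grep force
python3 -m handwheel '[[[0,0,0],[0,0,0]],[[0,0,0],[0,0,0]],[[0,0,0],[0,0,0]],[[0,0,-0.03],[0,0,0]],[[0,0,-0.1],[0,0,0]],[[0,-0.05,-0.2],[0,0,0]],[[0.12,-0.12,-0.3],[0,0,0]],[[0.2,-0.12,-0.36],[0,0,0]],[[0.2,-0.12,-0.36],[0,0,0]],[[0.2,-0.12,-0.36],[0,0,0]]]' 0.5 | grep -v rot
python3 - <<'E'
from h import *
c=shot("wrist","w35");P=cloud(c);D=dry(P);H=P[...,2];g=c["im"].max(2)
m=(g<90)&(abs(H-.085)<.003)&(abs(D[...,1])<35)&(D[...,0]<-40)&(D[...,0]>-100);print("handle",m.sum(),D[m].mean(0))
m=(np.hypot(D[...,0]+90,D[...,1]-102)<20)&(H>.076)&(H<.09)&(g<90);print("pin",D[m].mean(0),H[m].mean())
m=(g<110)&(abs(D[...,1]+1.5)<28)&(H>.106)&(H<.13)&(D[...,0]>-20)&(D[...,0]<130); x=np.sort(D[m][:,0])
print([(q[0].round(1),q[-1].round(1),len(q)) for q in np.split(x,np.where(np.diff(x)>10)[0]+1)], H[m].max() if m.any() else '')
b=(H>.062)&(np.hypot(D[...,0]+85,D[...,1]+101)<25); print("btn",b.sum(),D[b].mean(0) if b.any() else '',np.percentile(H[b],90) if b.any() else '')
s=observe();print(dry(s['position']),s['position'])
cv2.imwrite("pics/w35v.png",c["im"][:,:,::-1])
E
```

```text
ft_force: [-1.2, -6.3, 7.1]
gripper_force: 41.2
time_s: 68.9
position: [0.4394, 0.1378, 0.2479]
ft_force: [1.5, 1.1, -0.2]
grip_width: 0.0429
gripper_force: 0.0
handle 6 [-65.12033981  22.52293621]
pin [-89.92970206 100.75501314] 0.07806022596626712
[(np.float64(1.5), np.float64(11.9), 629), (np.float64(24.6), np.float64(33.8), 618), (np.float64(54.3), np.float64(64.4), 724)] 0.11637798039180292
btn 353 [ -85.28600767 -100.72157563] 0.06793256458280277
[-124.26341932   99.95071908] [0.44058291 0.13773114 0.24621641]
```

View pics/w35v.png

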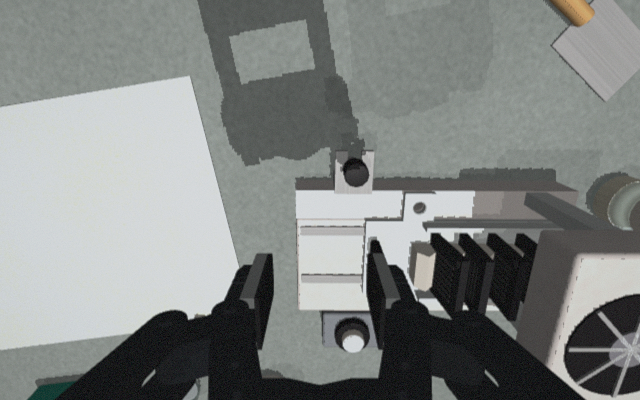

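```bash
python3 - <<'E'
from h import *
c=load("w35");P=cloud(c);D=dry(P);H=P[...,2];g=c["im"].max(2)
for x0,x1 in((-6,15),(22,36),(52,66)):
    m=(g<110)&(abs(D[...,1]+1.5)<33)&(H>.07)&(H<.125)&(D[...,0]>x0)&(D[...,0]<x1); X=np.c_[D[m],H[m]*1000]
    if len(X)<50: print(x0,len(X)); continue
    print(x0,len(X),"top",X[:,2].max().round(1),[(t,np.percentile(X[abs(X[:,2]-t)<3][:,0],5).round(1),(abs(X[:,2]-t)<3).sum()) for t in (76,84,92,100,108,113)])
s=observe(); print(go([*wor(-85,-100.8),.13],down(YAW)),s["q"].round(1))
E
```

```text
-6 1978 top 116.2 [(76, np.float64(-2.8), np.int64(198)), (84, np.float64(-1.7), np.int64(191)), (92, np.float64(-0.6), np.int64(200)), (100, np.float64(0.6), np.int64(229)), (108, np.float64(1.9), np.int64(245)), (113, np.float64(2.8), np.int64(569))]
22 1570 top 116.4 [(76, np.float64(25.0), np.int64(68)), (84, np.float64(25.0), np.int64(112)), (92, np.float64(24.9), np.int64(179)), (100, np.float64(24.8), np.int64(211)), (108, np.float64(24.9), np.int64(193)), (113, np.float64(25.1), np.int64(574))]
52 2121 top 116.2 [(76, np.float64(55.2), np.int64(163)), (84, np.float64(55.2), np.int64(205)), (92, np.float64(55.2), np.int64(233)), (100, np.float64(55.2), np.int64(250)), (108, np.float64(55.3), np.int64(255)), (113, np.float64(55.5), np.int64(694))]
([-0.4002, 0.0773, 0.2351], [-0.0, 0.0021, 0.001]) [  2.7  12.1  86.1  -0.1  81.5 -78.7]
```

Plate in slot -60 leans 0.15 rad (within limits, at rest); the others visible are upright, the rack is home and the pin is seated. Now press the button with shut fingers.

```bash
python3 -m handwheel '[[[-0.4,0.077,0.1],[0,0,0]],[[-0.4,0.077,0.1],[0,0,0]],[[-0.4,0.077,0.1],[0,0,0]],[[-0.4,0.077,0.1],[0,0,0]],[[-0.4,0.077,0.15],[0,0,0]],[[-0.4,0.077,0.235],[0,0,0]],[[-0.4,0.077,0.235],[0,0,0]],[[-0.4,0.077,0.235],[0,0,0]],[[-0.4,0.077,0.235],[0,0,0]]]' 0 | grep -v rot
python3 -c "
from h import *
s=observe();print(dry(s['position']),s['grip_width'],go([*wor(-85,-100.8),.070],down(YAW)))"
```

```text
time_s: 69.85
position: [0.6459, 0.1455, 0.1298]
ft_force: [0.3, 0.1, 1.3]
grip_width: -0.0002
gripper_force: 0.0
[ -85.13156361 -101.77086092] -0.00023777959861734756 ([0.0027, 0.0003, 0.1197], [-0.0001, 0.002, 0.0009])
```

```bash
python3 -m handwheel '[[[0.002,0,0.06],[0,0,0]],[[0.002,0,0.1],[0,0,0]],[[0.002,0,0.118],[0,0,0]],[[0.002,0,0.124],[0,0,0]],[[0.002,0,0.129],[0,0,0]],[[0.002,0,0.133],[0,0,0]],[[0.002,0,0.136],[0,0,0]],[[0.002,0,0.136],[0,0,0]]]' | grep -v rot
```

```text
time_s: 70.65
position: [0.6448, 0.1455, 0.0611]
ft_force: [-0.3, 0.6, 6.2]
grip_width: 0.0
gripper_force: 3.2
```

```bash
python3 -m handwheel '[[[0,0,0.002],[0,0,0]],[[0,0,0.004],[0,0,0]],[[0,0,0.004],[0,0,0]]]' | grep -v rot
python3 -m handwheel '[[[0,0,-0.02],[0,0,0]],[[0,0,-0.08],[0,0,0]],[[0,0,-0.18],[0,0,0]],[[0,0,-0.28],[0,0,0]],[[0.1,-0.02,-0.34],[0,0,0]],[[0.2,-0.06,-0.36],[0,0,0]],[[0.38,-0.08,-0.36],[0,0,0]],[[0.38,-0.08,-0.36],[0,0,0]],[[0.38,-0.08,-0.36],[0,0,0]],[[0.38,-0.08,-0.36],[0,0,0]]]' | grep -v rot
python3 - <<'E'
from h import *
c=shot("wrist","w36");P=cloud(c);D=dry(P);H=P[...,2];g=c["im"].max(2)
m=(np.hypot(D[...,0]+90,D[...,1]-102)<20)&(H>.076)&(H<.09)&(g<90);print("pin",D[m].mean(0),H[m].mean())
b=(H>.062)&(np.hypot(D[...,0]+85,D[...,1]+101)<25); print("btn top",np.percentile(H[b],90))
m=(g<90)&(abs(H-.085)<.003)&(abs(D[...,1])<35)&(D[...,0]<-40)&(D[...,0]>-100);print("handle",m.sum(),D[m].mean(0))
for x0,x1 in((-6,15),(22,36),(52,66),(82,96)):
    m=(g<110)&(abs(D[...,1]+1.5)<33)&(H>.07)&(H<.125)&(D[...,0]>x0)&(D[...,0]<x1); X=np.c_[D[m],H[m]*1000]
    if len(X)>50: print(x0,len(X),"top",X[:,2].max().round(1),[(t,np.percentile(X[abs(X[:,2]-t)<3][:,0],5).round(1)) for t in (84,100,113) if (abs(X[:,2]-t)<3).sum()>5])
s=observe();print(s["time_s"],s["qvel"].round(1))
E
```

```text
time_s: 70.95
position: [0.6449, 0.1455, 0.0609]
ft_force: [-7.2, -1.5, 18.7]
grip_width: 0.0001
gripper_force: 9.1
time_s: 71.95
position: [0.4494, 0.1348, 0.2381]
ft_force: [0.7, -0.4, -0.2]
grip_width: -0.0001
gripper_force: 0.0
pin [-89.96609589 100.72096752] 0.07799695503099455Traceback (most recent call last):
  File "<stdin>", line 4, in <module>
    return _quantile_unchecked(
        a, q, axis, out, overwrite_input, method, keepdims, weights)
    return _ureduce(a,
                    func=_quantile_ureduce_func,
    ...<5 lines>...
                    overwrite_input=overwrite_input,
                    method=method)
    r = func(a, **kwargs)
    result = _quantile(arr,
                       quantiles=q,
    ...<2 lines>...
                       out=out,
                       weights=wgt)
    slices_having_nans = np.isnan(arr[-1, ...])
                                  ~~~^^^^^^^^^
IndexError: index -1 is out of bounds for axis 0 with size 0
```

```bash
python3 - <<'E'
from h import *
for f in("w36","c9"):
    c=load(f) if f=="w36" else shot("scene",f);P=cloud(c);D=dry(P);H=P[...,2];g=c["im"].max(2)
    b=(H>.055)&(H<.1)&(np.hypot(D[...,0]+85,D[...,1]+101)<25); print(f,"btn",b.sum(),np.percentile(H[b],[50,90]) if b.any() else '')
    m=(g<90)&(abs(H-.085)<.004)&(abs(D[...,1])<35)&(D[...,0]<-40)&(D[...,0]>-100);print("handle",m.sum(),D[m].mean(0) if m.any() else '')
    for x0,x1 in((-6,15),(22,36),(52,66)):
        m=(g<110)&(abs(D[...,1]+1.5)<33)&(H>.07)&(H<.125)&(D[...,0]>x0)&(D[...,0]<x1); X=np.c_[D[m],H[m]*1000]
        if len(X)>50: print(x0,len(X),"top",X[:,2].max().round(1),[(t,np.percentile(X[abs(X[:,2]-t)<3][:,0],5).round(1)) for t in (84,100,113) if (abs(X[:,2]-t)<3).sum()>5])
P0=cloud(load("scene0"))
b=(abs(dry(P0)[...,0]+85)<25)&(abs(dry(P0)[...,1]+101)<25)&(P0[...,2]>.055)&(P0[...,2]<.1);print("start btn",np.percentile(P0[b][:,2],[50,90]))
s=observe();print(s["time_s"],s["qvel"].round(1))
E
```

```text
w36 btn 0 
handle 451 [-6.55507506e+01  5.94289697e-02]
-6 2281 top 116.3 [(84, np.float64(-1.6)), (100, np.float64(0.6)), (113, np.float64(2.9))]
22 1840 top 116.3 [(84, np.float64(25.1)), (100, np.float64(24.9)), (113, np.float64(25.3))]
52 2308 top 116.1 [(84, np.float64(55.1)), (100, np.float64(55.0)), (113, np.float64(55.5))]
c9 btn 124 [0.05950167 0.06825829]
handle 41 [-65.92149886  -5.62040075]
-6 173 top 118.2 [(84, np.float64(-2.3)), (100, np.float64(0.1)), (113, np.float64(2.5))]
22 140 top 118.4 [(84, np.float64(24.3)), (100, np.float64(24.6)), (113, np.float64(24.7))]
52 151 top 117.8 [(84, np.float64(54.2)), (100, np.float64(54.0)), (113, np.float64(55.1))]
start btn [0.06006741 0.06805624]
72.05 [-0.2  1.1 -0.4 -0.   0.1  0. ]
```

The button went to its stop and sprang back, the rack is home, and the pin and plates are in place. Handing in.

```bash
python3 -c "
from rig import close_job
print(close_job())"
```

```text
the job is handed in; nothing more can be done
None
```

I handed the job in at about 72 s: the pin hangs in the notch, all five plates stand fully down in their slots (the slot -60 one leaning about 0.15 rad against the 0.25 limit), the rack is home, and the start button was pressed to its stop and sprang back; no verdict came back.

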